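Turn a brake pad over and lay it lining down on the stone

TASK

The brake pad lies lining up on the wooden offcut. Turn it over: first stand it on end in the open jaws of the small vise and let go of it, then take it again from there and lay it gently, lining down and flat, on the sharpening stone, centred on the stone and lined up along its length. Do not drop it onto the stone, and leave the two gears and the wrench where they are.

Things in the scene. Friction and masses are not known exactly. Their poses are not given: they have to be found in the camera images.
- pad: brake pad, 0.34 kg: steel backing plate 104 x 56 x 6 mm (own x, y, z) with a dark friction lining on one face (two blocks, 78 x 40 x 9 mm in all, centred); 15 mm thick overall, ends bare for 13 mm, sides for 8. Origin: centre of the plate's bare back; z out of it through the lining (up at the start). Same end to end. Grip it across the 56 mm width by the plate's 6 mm edges (at z = 3 mm)
- pad_face (a point): centre of the lining's face, 15 mm from the pad's origin along its z; axes as the pad's
- block: the wooden offcut on which the pad starts, fixed: 80 x 40 x 36 mm high (x, y, z), origin under its centre. It is narrower than the pad, whose edges overhang it on all sides
- vise: small steel vise, fixed, jaws left open (they do not move): 150 x 50 mm (x, y) on a 10 mm thick foot 74 mm wide; flat bed 30 mm above the bench; jaws 50 mm wide, 34 thick, their tops at 55 mm; screw head and 56 mm cross bar at its -x end, out to x = -104 mm, below 51 mm. Origin on the bench under the middle of the gap
- vise_slot (a point): middle of the gap between the jaws, at bed level (30 mm up); axes as the vise's. The gap is 20 mm wide (x), 25 mm deep, runs along y and is open at both sides. The pad stood in it on end (length upright) stands loosely, leaning by up to about 0.25 rad
- stone: grey sharpening stone in a wooden holder, fixed: stone 150 x 44 mm (x, y), top 40 mm above the bench; holder 180 x 60 mm, 14 mm high. Origin on the bench under its centre. Narrower than the pad's plate, so fingers at the plate's sides can reach below its top
- stone_top (a point): centre of the stone's top face, 40 mm above the bench; axes as the stone's
- gear: bystander: loose steel gear lying flat, 86 mm across, 14 mm thick; origin under its centre
- pinion: bystander: loose small gear lying flat, 54 mm across, 18 mm thick; origin under its centre
- wrench: bystander: loose wrench 160 mm long, lying flat along its x; origin under its middle
Not all that is in view belongs to the job. Leave any green or purple look-alike of the pad alone.

How it is judged:
On the way:
1. the pad stands on end in the open jaws of the vise, let go by the fingers (angle between the x axis of pad and the z axis of vise, either way round below 0.35 rad and horizontal distance between pad and vise_slot below 0.03 m and height (world z) of pad between 0.07 and 0.094 m and contact force between the fingers and pad below 0.05 N and linear speed of pad below 0.03 m/s), for 0.2 s.
At the end, for the whole second after the job is handed in: The pad lies at rest, lining down and flat (within 0.1 rad) on the stone, the lining's centre within 10 mm of the stone's centre line and within 25 mm of its middle along the length, the pad's length within 0.17 rad of the stone's (angle between pad's own z axis and vertical above 3.04 rad and y of pad_face in the frame of stone_top between -0.01 and 0.01 m and x of pad_face in the frame of stone_top between -0.025 and 0.025 m and z of pad_face in the frame of stone_top between -0.003 and 0.003 m and angle between the x axis of pad and the x axis of stone, either way round below 0.17 rad and linear speed of pad below 0.01 m/s and angular speed of pad below 0.1 rad/s and contact force between pad and stone above 0.5 N); the robot touches nothing.
It fails at once if the pad is dropped or flung onto the stone (moving faster than 0.5 m/s near it with no finger on it) (horizontal distance between pad and stone below 0.09 m and contact force between the fingers and pad below 0.05 N and linear speed of pad above 0.5 m/s).
It fails at once if the gears or the wrench are moved by more than 30 mm (distance of any of gear, pinion, wrench from where it was at the start of the episode above 0.03 m).
It also fails if it takes over 64 s, if anything falls off the work surface, if the arm or the gripper's body presses on something with over 40 N, if the wrist force passes 120 N, or if a joint passes its speed limit or range.

ROBOT

A 6-joint arm with a two-finger parallel gripper is mounted at the origin on the work surface. World frame = base frame: x ahead of the robot, y to its left, z up, the work surface at z = 0. Lengths are in m, angles in rad, forces in N, time in s.
With the tool pointing down it reaches from about 0.4 to 0.925 m from the base axis. Payload 12.5 kg.
Tool frame: the origin (TCP) lies midway between the tips of the shut fingers; the grasp point (between the pads) lies 19 mm behind it (ctrl.grip_point_offset is the x of the grasp point in the tool frame, in m); x points along the fingers, z is the direction in which the jaws open and shut, and the axes are right-handed (so a half turn about x gives the same grasp; the last joint's range is limited). The gripper opens to 95 mm and grips with 3 to 60 N. Pads are 20 mm wide; open, the fingers measure 119 mm over their backs; the gripper's body (75 mm by 180 mm) begins 59 mm behind the grasp point.
Start: joints at [1.168, 0.491, 1.559, -0, 1.092, -0.106], TCP at [0.183, 0.598, 0.215] pointing down, gripper open.
Joint ranges: [-3.1, 3.1], [-0.84, 2.19], [0.05, 2.79], [-1.13, 4.28], [0.06, 2.93], [-2.69, 2.69]. Speed limits (rad/s): [2.22, 2.22, 2.79, 3.14, 3.14, 3.14].

INTERFACE

Orientations are given as a unit quaternion [x, y, z, w].
In Python, from plant import ctrl gives the robot as it stands.
- The arm moves only by the tool move_arm, never from a script. Its argument "deltas" is a list that holds one entry, the list of rows, each a list of 6 numbers: the shift along the tool's x, y, z normalised to -1 to 1, where 1 is 25 mm, then the turn, a rotation vector about the tool's x, y, z normalised to -1 to 1, where 1 is 0.15 rad. A call has 1 to 8 rows; each row shifts and turns the commanded pose from where the row before left it, along the tool's axes as they then stand; what a row does not reach is not made up. A row lasts 1/8 s, in which the tool goes at most 62.5 mm and 10.7 degrees, less where a joint would pass 70% of its speed; a pose out of reach is approached as far as the arm can. A call with a number of a shift or a turn outside -1 to 1 is refused whole. A call with a gripper value outside its range is refused whole. "hand" is the opening, from 0 (shut) to 1 (fully open), set as the call begins (left out, the last holds). The fingers move at their own pace and stop on an object; the grip force is fixed at half the most. Time passes only in rows, so rows that do not move let the fingers close. It gives the time, the measured TCP pose, the force and the opening at its end, in the units of the state.
- ctrl.state(): the state, without advancing time (a new reading comes with each control period).
- ctrl.grab_frame(name): name is "side" or "top" or "wrist"; returns a dict with "img" (420x560x3 uint8, red, green, blue), "range_z" (420x560 float32, m along the optical axis (not along the pixel's ray), 0 where there is no reading), "mtx" (3x3 intrinsics, pixels), "dist" ([k1, k2, p1, p2, k3] as OpenCV has them; the pictures are not rectified), "R" (3x3) and "t" (3): a world point X has camera coordinates R X + t; the wrist camera has in their place "mount" (4x4, takes a point from camera to tool coordinates, whose origin is the TCP and whose axes are the tool frame's). Camera axes: x right, y down, z forward; pixel columns grow to the right and rows downward; lengths in m; the calibration is good to about 2 mm. A picture is of the moment at which its call begins: read the wrist's pose just before it.
- ctrl.sign_off(): hands the job in, once; it reports no verdict.
The state is a dict: "time": time; "q": joint angles; "joint_vel": joint speeds; "joint_torque": joint torques, N m; "tool_pos": TCP position; "tcp_rot": TCP orientation; "ft_force": force on the tool from outside, world axes, zero at the start; "torque": the same for the moment, N m; "grip_width": opening from 0.0 (shut) to 1.0 (fully open).
Only numpy, scipy, OpenCV 4.12 (cv2) and the standard library are available. Lean on these libraries where they do the work, as an engineer would, in place of code of your own. Each camera call takes 0.05 s, during which the arm holds its last target.

## Working session

There is one attempt and no reset: what is moved stays moved. The work goes in short steps, Python scripts to look and compute and a tool call to move; the robot and the scene stay as the last step left them, time stands still between calls to the robot, and variables do not carry over. Pictures are saved under pics/ and viewed, and the job is handed in when it is done.

Besides the shell and the picture viewer there is one more tool, called after "Emit:" by a JSON object that holds its "fn" and its "kwargs". move_arm: Moves the arm, as the interface text tells. Scaled input: -1 to 1 covers 25 mm each way for a shift and 0.15 rad each way for a turn. Its arguments: {"type":"object","properties":{"deltas":{"type":"array"},"hand":{"type":"number"}},"required":["deltas"]}

```bash
ls; mkdir -p pics
cat > h.py <<'E'
import numpy as np, cv2, pickle
from plant import ctrl
def grab(n,tag):
    s=ctrl.state(); f=ctrl.grab_frame(n); f=dict(f); f['s']=s
    pickle.dump(f,open(f'{tag}.pkl','wb')); cv2.imwrite(f'pics/{tag}.png',cv2.cvtColor(f['img'],cv2.COLOR_RGB2BGR)); return f
def load(tag): return pickle.load(open(f'{tag}.pkl','rb'))
from scipy.spatial.transform import Rotation as Ro
def ext(f):
    if 'R' in f and f['R'] is not None: return np.array(f['R']),np.array(f['t'])
    M=np.array(f['mount']); T=np.eye(4); T[:3,:3]=Ro.from_quat(f['s']['tcp_rot']).as_matrix(); T[:3,3]=f['s']['tool_pos']
    W=np.linalg.inv(T@M); return W[:3,:3],W[:3,3]
def ray(f,uv):
    R,t=ext(f); p=cv2.undistortPoints(np.array(uv,float).reshape(-1,1,2),np.array(f['mtx']),np.array(f['dist'])).reshape(-1,2)
    d=np.c_[p,np.ones(len(p))]@R; return -R.T@t,d
def onplane(f,uv,z):
    c,d=ray(f,uv); return c+d*((z-c[2])/d[:,2])[:,None]
def cloud(f):
    R,t=ext(f); z=f['range_z']; v,u=np.mgrid[:z.shape[0],:z.shape[1]]
    p=cv2.undistortPoints(np.c_[u.ravel(),v.ravel()].astype(float).reshape(-1,1,2),np.array(f['mtx']),np.array(f['dist'])).reshape(-1,2)
    P=(np.c_[p,np.ones(len(p))]*z.reshape(-1,1)-t)@R
    P[z.ravel()==0]=np.nan
    return P.reshape(*z.shape,3)
def proj(f,X):
    R,t=ext(f); return cv2.projectPoints(np.array(X,float).reshape(-1,1,3),cv2.Rodrigues(R)[0],t,np.array(f['mtx']),np.array(f['dist']))[0].reshape(-1,2)
E
python3 - <<'E'
from h import *
print(ctrl.state(), ctrl.grip_point_offset)
for n in('top','side','wrist'):
    f=grab(n,n+'0'); print(n,[k for k in f]); 
    if n!='wrist':print(-np.array(f['R']).T@f['t'])
    else: print(f['mount'])
E
```

```text
pics
{'time': 0.0, 'q': array([ 1.16841390e+00,  4.91554727e-01,  1.55944118e+00,  1.01270761e-05,
        1.09170659e+00, -1.05565274e-01]), 'joint_vel': array([ 0.00189514, -0.00092616, -0.00121366,  0.00044582,  0.00247916,
        0.00099227]), 'joint_torque': array([-3.12258657e-03, -6.12618899e+01, -2.58189815e+01,  6.91917655e-02,
        4.81384818e-02, -1.01985456e-04]), 'tool_pos': array([0.18265881, 0.59746037, 0.2140676 ]), 'tcp_rot': array([-0.42076634,  0.5687768 ,  0.42037412,  0.56809703]), 'ft_force': array([ 0.04562151, -0.31928637, -0.01664915]), 'torque': array([-0.00457208, -0.02922471,  0.05874687]), 'grip_width': 0.9996392478157918} -0.0188
top ['img', 'range_z', 'mtx', 'dist', 'R', 't', 's']
[ 0.49846784 -0.06578459  1.22152983]
side ['img', 'range_z', 'mtx', 'dist', 'R', 't', 's']
[-0.00400055 -0.72764306  0.94334207]
wrist ['img', 'range_z', 'mtx', 'dist', 'mount', 's']
[[-1.16775511e-04 -2.85571492e-01  9.58357402e-01 -1.70473208e-01]
 [ 1.18292498e-03 -9.58356777e-01 -2.85571162e-01  8.04969564e-02]
 [ 9.99999294e-01  1.10031719e-03  4.49722252e-04 -3.17526193e-04]
 [ 0.00000000e+00  0.00000000e+00  0.00000000e+00  1.00000000e+00]]
```

View pics/top0.png

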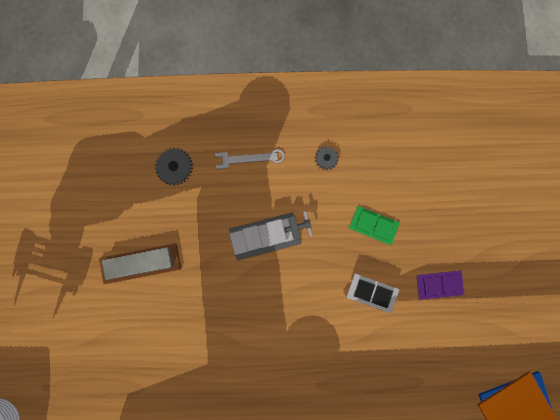

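View pics/side0.png

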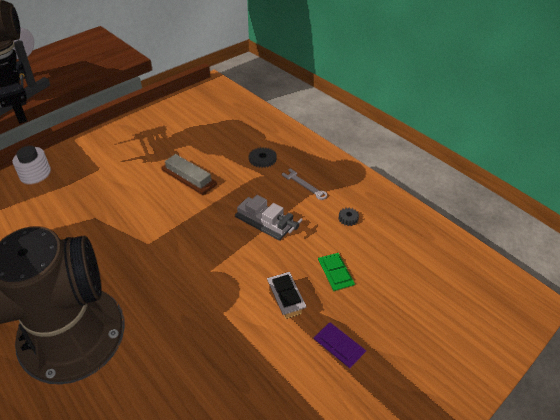

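The top view shows three candidates for the pad: grey plate with black lining at (373,292), a green look-alike at (375,225) and a purple one at (440,285). By the description I choose the grey and black one. The vise is at (267,235), its screw toward (308,225). The stone is at (140,263), and the gears and wrench lie along row 160.

Run:
```python
from h import *
f=load('top0'); P=cloud(f)
im=cv2.imread('pics/top0.png')
a=cv2.resize(im[260:325,330:415],None,fx=6,fy=6,interpolation=cv2.INTER_CUBIC)
b=cv2.resize(im[205:265,220:325],None,fx=5,fy=5,interpolation=cv2.INTER_CUBIC)
c=cv2.resize(im[235:290,95:190],None,fx=5,fy=5,interpolation=cv2.INTER_CUBIC)
cv2.imwrite('pics/c_pad.png',a);cv2.imwrite('pics/c_vise.png',b);cv2.imwrite('pics/c_stone.png',c)
def rect(box,lo,hi,name):
    u0,v0,u1,v1=box; Q=P[v0:v1,u0:u1]; m=(Q[...,2]>lo)&(Q[...,2]<hi)
    m=m.astype(np.uint8)
    n,l,st,ce=cv2.connectedComponentsWithStats(m); 
    k=1+np.argmax(st[1:,4]); m=l==k
    q=Q[m]; r=cv2.minAreaRect(q[:,:2].astype(np.float32)*1000)
    print(name,m.sum(),np.round(r[0],1),np.round(r[1],1),r[2],'z',np.median(q[:,2]))
rect((340,265,410,320),.033,.07,'pad')
rect((95,235,190,290),.03,.06,'stone')
rect((225,205,325,265),.045,.07,'jaw')
rect((225,205,325,265),.004,.07,'vise')
print(np.nanmedian(P[300:340,200:300,2]))
```

```text
pad 1249 [ 432.4 -258.1] [105.9  56.4] 68.7297592163086 z 0.046092717868113114
stone 1361 [509.3 259.4] [ 44.9 151.2] 10.25246524810791 z 0.0392645611700866
jaw 583 [576.7 -81.4] [50.3 93.9] 12.535076141357422 z 0.052346457728636504
vise 2363 [566.7 -38.1] [ 76.8 182.8] 12.041017532348633 z 0.03151015660489423
-0.0006899770445589869
```

Run:
```python
import cv2,numpy as np
a=[cv2.imread(f'pics/c_{n}.png') for n in('pad','vise','stone')]
w=max(x.shape[1] for x in a)
a=[cv2.copyMakeBorder(x,0,0,0,w-x.shape[1],0) for x in a]
o=np.vstack(a); cv2.imwrite('pics/crops.png',cv2.resize(o,None,fx=.6,fy=.6))
```

```text
(no output)
```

View pics/crops.png

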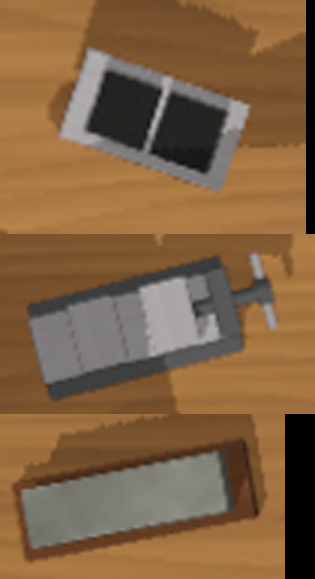

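View pics/wrist0.png

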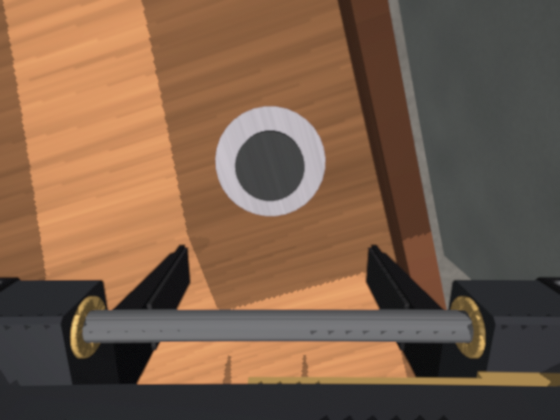

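Run:
```python
from h import *
f=load('top0'); P=cloud(f)[205:265,220:325].reshape(-1,3)
C=np.array([566.7,-38.1])/1000
for a in (12.3,):
    t=np.radians(90+a); ex=np.array([np.cos(t),np.sin(t)]); ey=np.array([-ex[1],ex[0]])
    x=(P[:,:2]-C)@ex; y=(P[:,:2]-C)@ey
    for s in np.arange(-.13,.1,.004):
        m=(abs(x-s)<.002)&(abs(y)<.045)
        z=P[m,2]; h=z>.02
        print(round(s,3),m.sum(),np.round(np.median(z[abs(y[m])<.015]) if (abs(y[m])<.015).any() else 0,4), np.round([y[m][h].min(),y[m][h].max()],4) if h.any() else '')
```

```text
-0.13 19 -0.0015 
-0.126 32 -0.0023 
-0.122 43 -0.0006 
-0.118 62 -0.0006 
-0.114 65 -0.0009 
-0.11 67 -0.0009 
-0.106 70 -0.0004 
-0.102 70 0.0 
-0.098 70 -0.0001 
-0.094 58 -0.0009 
-0.09 48 0.0478 [-0.0277  0.0264]
-0.086 76 0.0462 [-0.0283  0.026 ]
-0.082 88 0.0423 [-0.0297  0.0256]
-0.078 72 0.0012 [-0.0049  0.0062]
-0.074 71 0.001 [-0.0063  0.0034]
-0.07 69 0.021 [-0.0068  0.0043]
-0.066 67 0.0029 [-0.0064  0.0049]
-0.062 58 0.0483 [-0.0252  0.0226]
-0.058 69 0.0473 [-0.0259  0.0239]
-0.054 71 0.0475 [-0.0242  0.0231]
-0.05 75 0.0463 [-0.0256  0.0239]
-0.046 72 0.0433 [-0.0238  0.0224]
-0.042 71 0.0309 [-0.0243  0.0241]
-0.038 72 0.0318 [-0.0253  0.023 ]
-0.034 70 0.0299 [-0.0239  0.024 ]
-0.03 67 0.054 [-0.0251  0.024 ]
-0.026 73 0.0542 [-0.0243  0.0246]
-0.022 72 0.0547 [-0.0248  0.0247]
-0.018 70 0.0544 [-0.0252  0.0246]
-0.014 71 0.0536 [-0.0247  0.0247]
-0.01 74 0.0541 [-0.0256  0.0247]
-0.006 71 0.0547 [-0.0244  0.0247]
-0.002 72 0.0547 [-0.0227  0.0246]
0.002 71 0.0521 [-0.024   0.0245]
0.006 69 0.0297 [-0.0244  0.0251]
0.01 73 0.0288 [-0.0236  0.0247]
0.014 69 0.029 [-0.0246  0.0252]
0.018 75 0.0302 [-0.0234  0.0248]
0.022 78 0.0336 [-0.0244  0.0245]
0.026 71 0.0535 [-0.0235  0.0253]
0.03 73 0.0546 [-0.0244  0.0253]
0.034 73 0.0536 [-0.0227  0.0254]
0.038 71 0.0542 [-0.0236  0.0255]
0.042 70 0.054 [-0.0242  0.0255]
0.046 74 0.0538 [-0.0235  0.0257]
0.05 71 0.0546 [-0.0222  0.0247]
0.054 73 0.0539 [-0.0231  0.0257]
0.058 53 0.029 [-0.024  0.026]
0.062 71 0.0294 [-0.0225  0.0258]
0.066 75 0.0296 [-0.0238  0.0246]
0.07 72 0.0293 [-0.0223  0.0259]
0.074 69 0.0294 [-0.0233  0.0253]
0.078 73 0.0297 [-0.0237  0.0261]
0.082 73 0.0291 [-0.023   0.0253]
0.086 61 0.0289 [-0.0239  0.0242]
0.09 49 0.0002 
0.094 69 -0.0008 
0.098 69 -0.0014
```

Run:
```python
import cv2
im=cv2.imread('pics/top0.png')[205:265,220:325]
cv2.imwrite('pics/v2.png',cv2.resize(im,None,fx=7,fy=7,interpolation=cv2.INTER_NEAREST))
im=cv2.imread('pics/side0.png')[185:245,225:315]
cv2.imwrite('pics/v3.png',cv2.resize(im,None,fx=7,fy=7,interpolation=cv2.INTER_NEAREST))
```

```text
(no output)
```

View pics/v2.png

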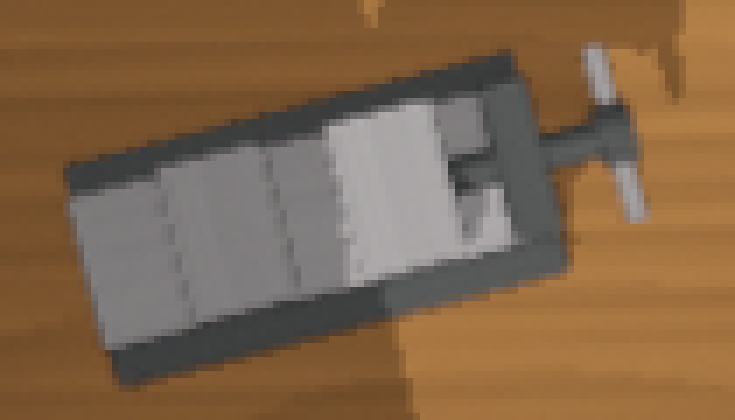

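View pics/v3.png

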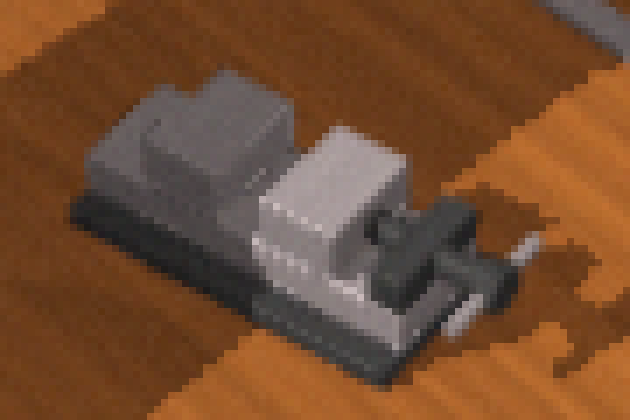

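```bash
cat >> h.py <<'E'
def rpy_tool():
    s=ctrl.state(); return np.array(s['tool_pos']),Ro.from_quat(s['tcp_rot']).as_matrix(),s
def wristR(q,s4=1,s6=1):
    return (Ro.from_euler('z',q[0])*Ro.from_euler('y',q[1]+q[2])*Ro.from_euler('z',s4*q[3])*Ro.from_euler('y',q[4])*Ro.from_euler('z',s6*q[5])).as_matrix()
E
python3 - <<'E'
from h import *
p,R,s=rpy_tool()
print(R.round(3))
for s6 in(1,-1):
  W=wristR(s['q'],1,s6); print(s6,(W.T@R).round(3))
E
```

```text
[[-0.    -0.956  0.292]
 [-0.001  0.292  0.956]
 [-1.     0.    -0.001]]
1 [[ 0.  0. -1.]
 [ 0.  1.  0.]
 [ 1. -0.  0.]]
-1 [[ 0.     0.21  -0.978]
 [ 0.     0.978  0.21 ]
 [ 1.    -0.     0.   ]]
```

```bash
cat >> h.py <<'E'
Cc=np.array([[0,0,-1.],[0,1,0],[1,0,0]])
PAR=dict(a1=.0437,lat=.0659,h=.478,L6=.443,L2=.425,L3=.425)
def fk(q,pr=PAR):
    R=wristR(q)@Cc
    u=pr['a1']+pr['L2']*np.sin(q[1])+pr['L3']*np.sin(q[1]+q[2]); z=pr['h']+pr['L2']*np.cos(q[1])+pr['L3']*np.cos(q[1]+q[2])
    return Ro.from_euler('z',q[0]).as_matrix()@np.array([u,pr['lat'],z])+pr['L6']*R[:,0],R
from scipy.optimize import least_squares
def ik(p,R,q0,pr=PAR):
    def e(q):
        a,B=fk(q,pr); return np.r_[(a-p)*3,Ro.from_matrix(B.T@R).as_rotvec()]
    r=least_squares(e,q0); return r.x,np.abs(r.fun).max()
def toolR(yawz,tilt):
    """jaw z axis horizontal at yawz(deg); tilt>0: body leans to the left (yawz+90)"""
    z=np.array([np.cos(np.radians(yawz)),np.sin(np.radians(yawz)),0]); l=np.array([-z[1],z[0],0]); t=np.radians(tilt)
    x=-np.sin(t)*l-np.cos(t)*np.array([0,0,1]); return np.c_[x,np.cross(z,x),z]
PAD=np.array([.4324,-.2581]);PADY=68.7;SLOT=np.array([.5639,-.0251]);VY=102.3;STONE=np.array([.5093,.2594]);SY=100.25
def tcp(grasp,R): return np.asarray(grasp)+.0188*R[:,0]
def plan(p1,R1):
    """turn first, then shift in the new frame"""
    p,R,s=rpy_tool(); rv=Ro.from_matrix(R.T@R1).as_rotvec(); sh=R1.T@(p1-p)
    print('t',round(s['time'],2),'turn units',(rv/.15).round(2),'shift units after turn',(sh/.025).round(2),'shift world mm',((p1-p)*1000).round(1)); return rv,sh
E
python3 - <<'E'
from h import *
p,R,s=rpy_tool(); q0=s['q']
print(fk(q0)[0],p)
for n,g,y,t in [('down',[*PAD,.2],PADY-90,0),('s-',[*PAD,.039],PADY-90,-45),('v+',[*SLOT,.082],VY-90,45),('v-',[*SLOT,.082],VY-90,-45),('st+',[*STONE,.052],SY-90,45),('s+',[*PAD,.039],PADY-90,45),('st-',[*STONE,.052],SY-90,-45)]:
    R1=toolR(y,t); q,e=ik(tcp(g,R1),R1,q0); print(n,q.round(2),round(e,4))
E
```

```text
[0.18247248 0.59708236 0.21348877] [0.18266154 0.59751504 0.21421077]
down [-0.67  0.29  1.95 -0.    0.91 -0.3 ] 0.0
s- [-1.13  1.01  1.59  0.58  1.21 -1.16] 0.0
v+ [ 0.38  0.85  1.8  -1.02  0.96  0.97] 0.0
v- [-0.56  1.04  1.35  0.54  1.39 -1.05] 0.0
st+ [ 0.79  1.12  1.28 -0.64  1.33  0.96] 0.0
s+ [-0.08  0.92  1.85 -0.99  0.95  1.12] 0.0
st- [-0.18  0.91  1.79  0.9   1.01 -1.08] 0.0
```

Emit:
{"fn": "move_arm", "kwargs": {"deltas": [[[-0.2, -1, -0.7, 0, 0, 0], [-0.2, -1, -0.7, 0, 0, 0], [-0.2, -1, -0.7, 0, 0, 0], [-0.2, -1, -0.7, 0, 0, 0], [-0.2, -1, -0.7, 0, 0, 0], [-0.2, -1, -0.7, 0, 0, 0], [-0.2, -1, -0.7, 0, 0, 0], [-0.2, -1, -0.7, 0, 0, 0]]], "hand": 1}}

```text
time: 1.15
tool_pos: [0.3335, 0.4044, 0.2547]
tcp_rot: [-0.421, 0.568, 0.421, 0.568]
ft_force: [0.4, -0.8, -1.4]
grip_width: 1.004
```

Emit:
{"fn": "move_arm", "kwargs": {"deltas": [[[-0.1, -1, -0.7, 0, 0, 0], [-0.1, -1, -0.7, 0, 0, 0], [0, -1, -0.7, 0, 0, 0], [0, -1, -0.7, 0, 0, 0], [0, -1, -0.7, 0, 0, 0], [0, -1, -0.7, 0, 0, 0], [0, -1, -0.7, 0, 0, 0], [0, -1, -0.7, 0, 0, 0]]]}}

```text
time: 2.15
tool_pos: [0.4839, 0.2121, 0.2595]
tcp_rot: [-0.421, 0.568, 0.421, 0.568]
ft_force: [-0.2, -0.3, -0.5]
grip_width: 1.0
```

Run:
```python
from h import *
p,R,s=rpy_tool(); print(s['q'].round(3),p,fk(s['q'])[0])
R1=toolR(PADY-90,-50); print(R1.round(3)); plan(tcp([*PAD,.039],R1)-.12*R1[:,0],R1)
R1=toolR(PADY-90,0); plan(tcp([*PAD,.039],R1)-.12*R1[:,0],R1)
```

```text
[ 0.288  0.307  1.734  0.     1.101 -0.986] [0.48385476 0.21209143 0.25953772] [0.50951545 0.21971329 0.24754988]
[[ 0.278  0.233  0.932]
 [ 0.714  0.599 -0.363]
 [-0.643  0.766  0.   ]]
t 2.15 turn units [10.2  -4.76  4.41] shift units after turn [-12.37 -18.5    4.91] shift world mm [ -79.6 -542.4 -155.5]
t 2.15 turn units [10.97 -0.   -0.  ] shift units after turn [  4.77 -18.27   4.91] shift world mm [ -51.5 -470.2 -119.3]
```

Emit:
{"fn": "move_arm", "kwargs": {"deltas": [[[0, 0, 0, 1, 0, 0], [0, 0, 0, 1, 0, 0], [0, 0, 0, 1, 0, 0], [0, 0, 0, 1, 0, 0], [0, 0, 0, 1, 0, 0], [0, 0, 0, 1, 0, 0], [0, 0, 0, 1, 0, 0], [0, 0, 0, 1, 0, 0]]]}}

```text
time: 3.15
tool_pos: [0.4833, 0.2129, 0.2595]
tcp_rot: [-0.024, 0.707, 0.024, 0.707]
ft_force: [-0.2, 0.6, -0.1]
grip_width: 0.998
```

Emit:
{"fn": "move_arm", "kwargs": {"deltas": [[[0, 0, 0, 1, 0, 0], [0, 0, 0, 1, 0, 0], [0, 0, 0, 0.97, 0, 0], [0, -1, 0.25, 0, 0, 0], [0, -1, 0.25, 0, 0, 0], [0, -1, 0.25, 0, 0, 0], [0, -1, 0.25, 0, 0, 0], [0, -1, 0.25, 0, 0, 0]]]}}

```text
time: 4.15
tool_pos: [0.4669, 0.0843, 0.2595]
tcp_rot: [0.131, 0.695, -0.131, 0.695]
ft_force: [0.1, -0.6, -0.7]
grip_width: 1.001
```

Emit:
{"fn": "move_arm", "kwargs": {"deltas": [[[0, -1, 0.25, 0, 0, 0], [0, -1, 0.25, 0, 0, 0], [0, -1, 0.25, 0, 0, 0], [0, -1, 0.25, 0, 0, 0], [0, -1, 0.25, 0, 0, 0], [0, -1, 0.25, 0, 0, 0], [0, -1, 0.25, 0, 0, 0], [0, -1, 0.25, 0, 0, 0]]]}}

```text
time: 5.15
tool_pos: [0.4408, -0.1202, 0.2596]
tcp_rot: [0.131, 0.695, -0.131, 0.695]
ft_force: [-0.5, 0.0, 0.5]
grip_width: 1.001
```

Run:
```python
from h import *
p,R,s=rpy_tool(); print(s['q'].round(3),p)
R1=toolR(PADY-90,-50); plan(tcp([*PAD,.039],R1)-.12*R1[:,0],R1)
f=grab('wrist','w1'); C=cloud(f)
```

```text
[-0.411  0.199  1.888  0.     1.054 -0.039] [ 0.44084721 -0.12015959  0.25955265]
t 5.15 turn units [ 0.   -0.    5.82] shift units after turn [ -2.41 -10.14   1.69] shift world mm [ -36.6 -210.2 -155.5]
```

View pics/w1.png

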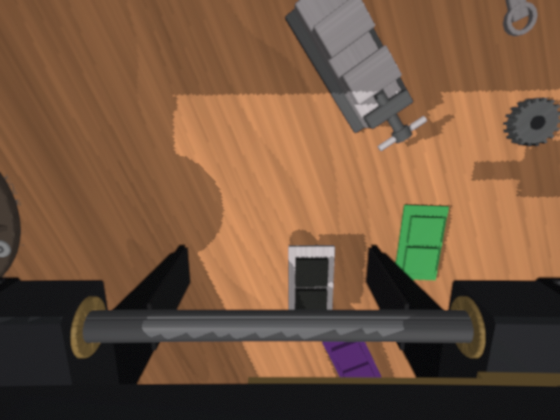

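The wrist view shows the pad (grey and black) at (312,280) between the fingers, lined up with the tool. The vise is at (350,60), green look-alike at (422,240), purple one at (350,355). I'll cross-check the pad and slot from this view.

Run:
```python
from h import *
f=load('w1'); C=cloud(f)
# pad
Q=C[235:310,270:350]; m=(Q[...,2]>.03)&(Q[...,2]<.06); q=Q[m]
print('padz',np.percentile(q[:,2],[10,50,90]).round(4))
t=np.radians(PADY); ex=np.array([np.cos(t),np.sin(t)]); ey=np.array([-ex[1],ex[0]])
x=(q[:,:2]-PAD)@ex; y=(q[:,:2]-PAD)@ey
print('x max',np.percentile(x,[1,99]))
for s in np.arange(-.01,.055,.008):
    k=abs(x-s)<.004; print(round(s,3),(y[k].min()*1000).round(1),(y[k].max()*1000).round(1))
# vise
Q=C[0:150,270:440].reshape(-1,3); t=np.radians(VY); ex=np.array([np.cos(t),np.sin(t)]); ey=np.array([-ex[1],ex[0]])
x=(Q[:,:2]-SLOT)@ex; y=(Q[:,:2]-SLOT)@ey
for s in np.arange(-.05,.05,.003):
    k=(abs(x-s)<.0015)&(abs(y)<.03)&(Q[:,2]>.02)
    if k.sum(): print(round(s,3),k.sum(),np.median(Q[k,2]).round(4),(y[k].min()*1000).round(1),(y[k].max()*1000).round(1))
```

```text
padz [0.0416 0.05   0.0519]
x max [-0.02976518  0.05216403]
-0.01 -26.8 28.6
-0.002 -26.6 28.6
0.006 -26.0 28.7
0.014 -27.0 28.8
0.022 -26.6 28.9
0.03 -26.3 29.0
0.038 -25.8 29.1
0.046 -26.8 29.1
0.054 -26.3 29.1
-0.05 140 0.0306 -25.6 24.8
-0.047 111 0.031 -25.8 24.7
-0.044 73 0.0544 -21.2 24.9
-0.041 170 0.0553 -25.3 25.1
-0.038 175 0.0553 -25.1 25.4
-0.035 169 0.0553 -25.4 25.2
-0.032 176 0.0553 -24.6 25.2
-0.029 177 0.0553 -25.1 25.4
-0.026 179 0.0553 -24.9 25.3
-0.023 180 0.0552 -24.6 25.4
-0.02 182 0.0553 -24.3 25.5
-0.017 182 0.0553 -24.5 25.6
-0.014 183 0.0552 -24.9 25.6
-0.011 198 0.0551 -24.5 25.5
-0.008 163 0.0305 -24.7 25.2
-0.005 152 0.0303 -24.4 25.3
-0.002 149 0.0304 -23.7 25.1
0.001 151 0.0303 -24.0 25.4
0.004 153 0.0302 -24.6 25.4
0.007 151 0.0302 -23.9 25.4
0.01 197 0.0322 -24.4 25.5
0.013 191 0.0554 -23.9 25.7
0.016 195 0.0554 -24.4 25.9
0.019 194 0.0554 -24.1 26.0
0.022 194 0.0553 -23.7 26.2
0.025 204 0.0554 -23.8 26.2
0.028 198 0.0554 -23.9 26.2
0.031 198 0.0553 -23.8 26.1
0.034 203 0.0553 -23.8 26.2
0.037 207 0.0553 -23.7 26.3
0.04 188 0.0553 -20.8 26.5
0.043 157 0.055 -16.1 26.5
0.046 34 0.0307 -19.8 26.6
0.049 149 0.0302 -18.7 26.6
```

Emit:
{"fn": "move_arm", "kwargs": {"deltas": [[[0, 0, 0, 0.06, 0, 0.97], [0, 0, 0, 0, 0, 0.97], [0, 0, 0, 0, 0, 0.97], [0, 0, 0, 0, 0, 0.97], [0, 0, 0, 0, 0, 0.97], [0, 0, 0, 0, 0, 0.97]]]}}

```text
time: 5.95
tool_pos: [0.4412, -0.1194, 0.2599]
tcp_rot: [0.416, 0.572, 0.174, 0.686]
ft_force: [-0.1, 0.5, 0.2]
grip_width: 1.001
```

```bash
sed -i 's/^PAD=.*/PAD=np.array([.4316,-.2578]);PADY=69.0;SLOT=np.array([.5638,-.0246]);VY=102.7;STONE=np.array([.5093,.2594]);SY=100.25/' h.py
python3 - <<'E'
from h import *
p,R,s=rpy_tool(); print(s['q'].round(3),p)
R1=toolR(PADY-90,-50); plan(tcp([*PAD,.039],R1)-.09*R1[:,0],R1); plan(tcp([*PAD,.039],R1),R1)
E
```

```text
[-0.85   0.357  1.967  0.773  1.385 -0.848] [ 0.44124378 -0.11944311  0.25993837]
t 5.95 turn units [-0.06  0.08 -0.03] shift units after turn [ -1.23 -10.18   1.62] shift world mm [ -29.2 -189.3 -175.2]
t 5.95 turn units [-0.06  0.08 -0.03] shift units after turn [  2.37 -10.18   1.62] shift world mm [  -4.5 -124.9 -233. ]
```

Emit:
{"fn": "move_arm", "kwargs": {"deltas": [[[-0.2, -0.9, 0.15, 0, 0, 0], [-0.2, -1, 0.2, 0, 0, 0], [-0.2, -1, 0.2, 0, 0, 0], [-0.2, -1, 0.2, 0, 0, 0], [-0.2, -1, 0.2, 0, 0, 0], [-0.2, -1, 0.2, 0, 0, 0], [0, -1, 0.2, 0, 0, 0], [0, -1, 0.2, 0, 0, 0]]]}}

```text
time: 6.95
tool_pos: [0.4212, -0.2741, 0.1262]
tcp_rot: [0.413, 0.574, 0.171, 0.686]
ft_force: [0.9, 0.6, -0.9]
grip_width: 1.002
```

Emit:
{"fn": "move_arm", "kwargs": {"deltas": [[[0, -1, 0.1, 0, 0, 0], [0, -0.8, 0, 0, 0, 0], [0, -0.5, 0, 0, 0, 0], [0, 0, 0, 0, 0, 0]]]}}

```text
time: 7.45
tool_pos: [0.4097, -0.3083, 0.083]
tcp_rot: [0.415, 0.573, 0.172, 0.685]
ft_force: [0.0, -0.2, -0.5]
grip_width: 1.0
```

Run:
```python
from h import *
p,R,s=rpy_tool(); print(s['q'].round(3),p)
R1=toolR(PADY-90,-50);  plan(tcp([*PAD,.039],R1),R1)
grab('wrist','w2');grab('top','t2')
```

```text
[-1.095  0.759  1.788  0.64   1.317 -1.117] [ 0.40971467 -0.30833807  0.08296861]
t 7.45 turn units [-0.07  0.07 -0.  ] shift units after turn [3.57 0.07 0.09] shift world mm [ 27.   64.  -56.1]
```

View pics/w2.png

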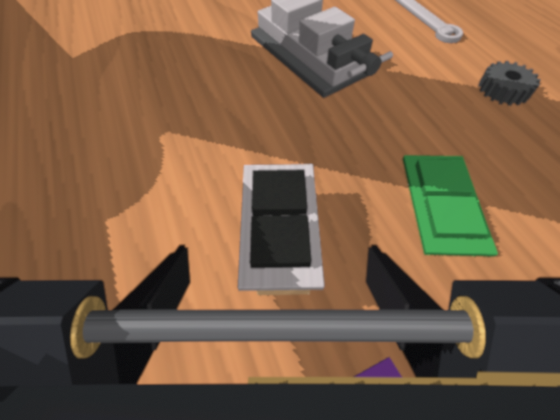

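View pics/t2.png

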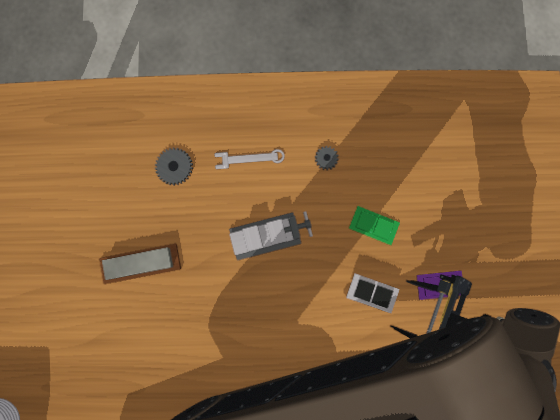

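Emit:
{"fn": "move_arm", "kwargs": {"deltas": [[[0.9, 0, 0, -0.07, 0.07, 0], [0.9, 0, 0.1, 0, 0, 0], [0.8, 0, 0, 0, 0, 0], [0.6, 0.1, 0, 0, 0, 0], [0.37, 0, 0, 0, 0, 0], [0, 0, 0, 0, 0, 0]]]}}

```text
time: 8.3
tool_pos: [0.4376, -0.2433, 0.0278]
tcp_rot: [0.41, 0.576, 0.178, 0.684]
ft_force: [-0.4, 0.5, 0.2]
grip_width: 0.997
```

Run:
```python
from h import *
p,R,s=rpy_tool(); print(s['q'].round(3),p)
R1=toolR(PADY-90,-50);  plan(tcp([*PAD,.039],R1),R1)
grab('wrist','w3')
```

```text
[-0.995  0.828  1.882  0.74   1.165 -1.194] [ 0.43762876 -0.24330276  0.02782648]
t 8.3 turn units [ 0.01 -0.01 -0.  ] shift units after turn [-0.02 -0.06 -0.02] shift world mm [-0.9 -1.1 -0.9]
```

View pics/w3.png

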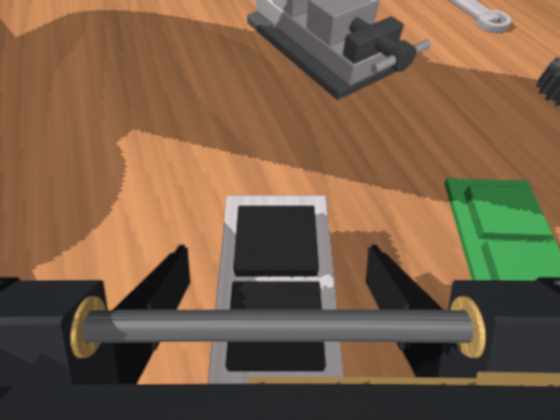

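Emit:
{"fn": "move_arm", "kwargs": {"deltas": [[[0, 0, 0, 0, 0, 0], [0, 0, 0, 0, 0, 0], [0, 0, 0, 0, 0, 0], [0, 0, 0, 0, 0, 0], [0, 0, 0, 0, 0, 0], [0, 0, 0, 0, 0, 0]]], "hand": 0}}

```text
time: 9.1
tool_pos: [0.4375, -0.2438, 0.0281]
tcp_rot: [0.41, 0.576, 0.178, 0.685]
ft_force: [-1.2, -0.6, 1.2]
grip_width: 0.584
```

Emit:
{"fn": "move_arm", "kwargs": {"deltas": [[[-0.3, 0.36, 0, 0, 0, 0], [-0.6, 0.72, 0, 0, 0, 0], [-0.6, 0.72, 0, 0, 0, 0], [-0.6, 0.72, 0, 0, 0, 0], [-0.6, 0.72, 0, 0, 0, 0], [-0.6, 0.72, 0, 0, 0, 0], [-0.6, 0.72, 0, 0, 0, 0], [0, 0, 0, 0, 0, 0]]]}}

```text
time: 10.1
tool_pos: [0.4378, -0.2435, 0.1816]
tcp_rot: [0.409, 0.575, 0.177, 0.686]
ft_force: [0.4, -0.4, -3.0]
grip_width: 0.59
```

Run:
```python
from h import *
p,R,s=rpy_tool(); print(s['q'].round(3),p)
R1=toolR(VY-90,40);  plan(tcp([*SLOT,.082],R1)+[0,0,.12],R1)
grab('wrist','w4')
```

```text
[-0.995  0.575  1.826  0.681  1.397 -0.986] [ 0.43776775 -0.24347411  0.18163392]
t 10.1 turn units [ -4.32   0.4  -10.13] shift units after turn [-4.65  5.17  6.84] shift world mm [128.7 207.1   6. ]
```

View pics/w4.png

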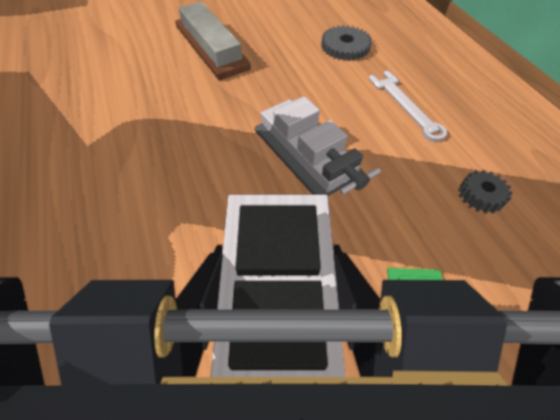

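Emit:
{"fn": "move_arm", "kwargs": {"deltas": [[[0, 0, 0, -0.36, 0.033, -0.844], [0, 0, 0, -0.36, 0.033, -0.844], [0, 0, 0, -0.36, 0.033, -0.844], [0, 0, 0, -0.36, 0.033, -0.844], [0, 0, 0, -0.36, 0.033, -0.844], [0, 0, 0, -0.36, 0.033, -0.844], [0, 0, 0, -0.36, 0.033, -0.844], [0, 0, 0, -0.36, 0.033, -0.844]]]}}

```text
time: 11.15
tool_pos: [0.4373, -0.2428, 0.1795]
tcp_rot: [-0.073, 0.665, -0.052, 0.742]
ft_force: [-0.9, -1.3, -3.8]
grip_width: 0.588
```

Emit:
{"fn": "move_arm", "kwargs": {"deltas": [[[0, 0, 0, -0.36, 0.033, -0.844], [0, 0, 0, -0.36, 0.033, -0.844], [0, 0, 0, -0.36, 0.033, -0.844], [0, 0, 0, -0.36, 0.033, -0.844], [0, 0, 0, 0, 0, 0]]]}}

```text
time: 11.78
tool_pos: [0.44, -0.2404, 0.1876]
tcp_rot: [-0.297, 0.644, -0.155, 0.688]
ft_force: [0.5, 0.1, -2.4]
grip_width: 0.585
```

Run:
```python
from h import *
p,R,s=rpy_tool(); print(s['q'].round(3),p)
ex=np.array([np.cos(np.radians(VY)),np.sin(np.radians(VY)),0])
R1=toolR(VY-90,40);  plan(tcp([*SLOT,.082],R1)+[0,0,.08]-.0045*ex,R1)
```

```text
[-0.35   0.326  2.146 -1.132  0.609  0.382] [ 0.43995458 -0.24036985  0.18762416]
t 11.78 turn units [-0.04 -0.08 -0.3 ] shift units after turn [-3.06  6.14  6.73] shift world mm [127.5 199.6 -40. ]
```

Emit:
{"fn": "move_arm", "kwargs": {"deltas": [[[-0.5, 0.8, 1, 0, 0, 0], [-0.5, 0.8, 1, 0, 0, 0], [-0.5, 0.8, 1, 0, 0, 0], [-0.5, 0.8, 1, 0, 0, 0], [-0.5, 0.8, 1, 0, 0, 0], [-0.5, 0.8, 1, 0, 0, 0], [0, 0.8, 0.7, 0, 0, 0], [0, 0.5, 0, 0, 0, 0]]]}}

```text
time: 12.78
tool_pos: [0.5707, -0.0444, 0.154]
tcp_rot: [-0.298, 0.644, -0.156, 0.688]
ft_force: [-0.2, -0.8, -2.6]
grip_width: 0.586
```

Run:
```python
from h import *
p,R,s=rpy_tool(); print(s['q'].round(3),p)
ex=np.array([np.cos(np.radians(VY)),np.sin(np.radians(VY)),0])
R1=toolR(VY-90,40);  plan(tcp([*SLOT,.082],R1)+[0,0,.05]-.0045*ex,R1)
```

```text
[ 0.096  0.536  1.863 -0.893  0.892  0.518] [ 0.57065856 -0.04443805  0.15397674]
t 12.78 turn units [-0.03 -0.07 -0.28] shift units after turn [ 1.    1.07 -0.09] shift world mm [ -3.2   3.7 -36.4]
```

Emit:
{"fn": "move_arm", "kwargs": {"deltas": [[[0, 0, 0, -0.03, -0.07, -0.28], [0, 0, 0, 0, 0, 0]]]}}

```text
time: 13.02
tool_pos: [0.5692, -0.0448, 0.1544]
tcp_rot: [-0.313, 0.634, -0.167, 0.687]
ft_force: [-0.2, 0.4, -2.2]
grip_width: 0.584
```

Run:
```python
from h import *
p,R,s=rpy_tool(); print(s['q'].round(3),p)
ex=np.array([np.cos(np.radians(VY)),np.sin(np.radians(VY)),0])
R1=toolR(VY-90,40);  plan(tcp([*SLOT,.082],R1)+[0,0,.05]-.0045*ex,R1)
for n in('top','side','wrist'): grab(n,n[0]+'5')
a=cv2.imread('pics/t5.png')[190:280,210:330]; b=cv2.imread('pics/s5.png')[130:250,200:360]
a=cv2.resize(a,None,fx=4,fy=4,interpolation=2); b=cv2.resize(b,None,fx=3,fy=3,interpolation=2)
cv2.imwrite('pics/ts5.png',np.vstack([cv2.copyMakeBorder(x,0,0,0,480-x.shape[1],0) for x in(a,b)])[:600] if a.shape[0]+b.shape[0]<=600 else cv2.resize(np.vstack([a,b]),None,fx=.82,fy=.82))
```

```text
[ 0.111  0.542  1.877 -0.951  0.902  0.575] [ 0.56916738 -0.04482846  0.15437511]
t 13.03 turn units [-0.01 -0.02 -0.  ] shift units after turn [ 1.02  1.08 -0.03] shift world mm [ -1.7   4.  -36.8]
```

View pics/ts5.png

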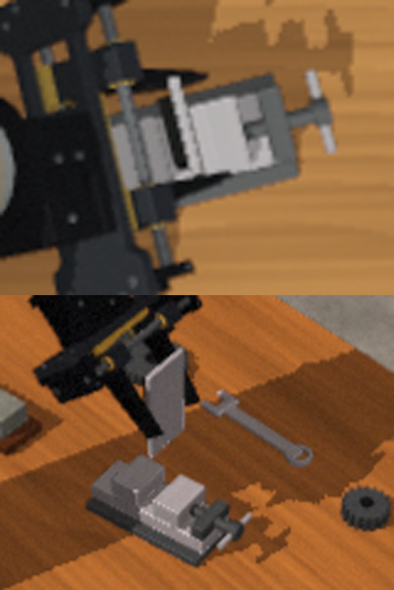

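View pics/w5.png

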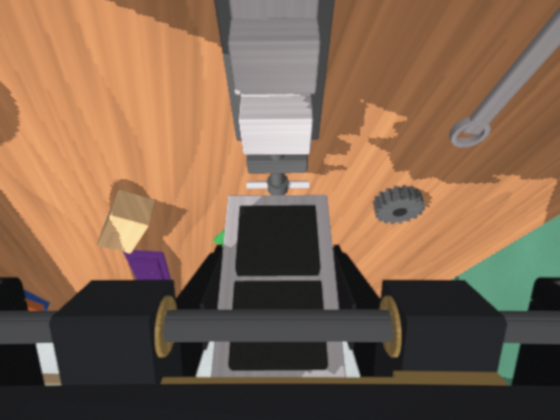

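The pad is upright in the fingers above the vise with the lining facing the gripper. The wrist view shows the lining at (278,280), the side crop shows the back plate. Next I measure its tilt and offset against the slot.

```bash
cat >> h.py <<'E'
def plane(q,thr=.0015):
    rng=np.random.default_rng(0); best=None
    for _ in range(300):
        a=q[rng.choice(len(q),3,False)]; n=np.cross(a[1]-a[0],a[2]-a[0]); l=np.linalg.norm(n)
        if l<1e-7: continue
        d=abs((q-a[0])@(n/l))<thr
        if best is None or d.sum()>best.sum(): best=d
    k=q[best]; c=k.mean(0); n=np.linalg.svd(k-c)[2][2]; return c,n,k
E
python3 - <<'E'
from h import *
t=np.radians(VY); ex=np.array([np.cos(t),np.sin(t),0]); ey=np.array([-ex[1],ex[0],0])
f=load('w5'); C=cloud(f)
q=C[205:300,245:315].reshape(-1,3); q=q[~np.isnan(q[:,0])]
c,n,k=plane(q); n*=np.sign(n@ex); print('lining plane n in vise',[round(float(n@v),4) for v in(ex,ey,[0,0,1])],len(k),'c',[(c-[*SLOT,0])@v for v in(ex,ey,[0,0,1])])
# whole plate points in vise frame from wrist
q=C[150:310,200:345].reshape(-1,3); q=q[~np.isnan(q[:,0])]
X=np.c_[(q-[*SLOT,0])@ex,(q-[*SLOT,0])@ey,q[:,2]]; m=(X[:,2]>.06)&(abs(X[:,0])<.03); print('zmin/max wrist',np.percentile(X[m],[.5,99.5],axis=0).round(4))
f=load('s5'); C=cloud(f); q=C[130:200,240:285].reshape(-1,3); q=q[~np.isnan(q[:,0])]
X=np.c_[(q-[*SLOT,0])@ex,(q-[*SLOT,0])@ey,q[:,2]]; m=(X[:,2]>.08)&(abs(X[:,0])<.03)&(abs(X[:,1])<.028)
c,n,k=plane(X[m]); n*=np.sign(n[0]); print('back plane',n.round(4),c.round(4),len(k),np.percentile(k,[1,99],axis=0).round(4))
p,R,s=rpy_tool(); g=p-.0188*R[:,0]-[*SLOT,0]; print('grasp',g@ex,g@ey,g[2])
f=load('t5'); C=cloud(f); q=C[190:280,210:330].reshape(-1,3)
X=np.c_[(q-[*SLOT,0])@ex,(q-[*SLOT,0])@ey,q[:,2]]; m=(X[:,2]>.14)&(X[:,2]<.26)&(abs(X[:,0])<.012)&(abs(X[:,1])<.04)
print(m.sum(),np.percentile(X[m],[2,50,98],axis=0).round(4))
E
```

```text
lining plane n in vise [1.0, 0.0045, -0.0018] 5892 c [np.float64(0.0012968974541589537), np.float64(-0.0025014404782808513), np.float64(0.1573303777107428)]
zmin/max wrist [[-0.0096 -0.032   0.1194]
 [ 0.0195  0.0316  0.1889]]
back plane [ 0.9999  0.0147 -0.0036] [-0.0127 -0.0015  0.1741] 357 [[-0.0142 -0.0276  0.12  ]
 [-0.0112  0.0276  0.2227]]
grasp -0.00906101708071378 -0.001356893317199256 0.1695282298459993
333 [[-0.0116 -0.0382  0.1752]
 [-0.0032 -0.0027  0.2074]
 [ 0.0109  0.0373  0.248 ]]
```

Emit:
{"fn": "move_arm", "kwargs": {"deltas": [[[0.3, 0.4, -0.06, 0, 0, 0], [0.5, 0.5, 0, 0, 0, 0], [0.4, 0.4, 0, 0, 0, 0], [0.19, 0.155, 0, 0, 0, 0], [0, 0, 0, 0, 0, 0], [0, 0, 0, 0, 0, 0]]]}}

```text
time: 13.92
tool_pos: [0.5675, -0.0393, 0.1053]
tcp_rot: [-0.312, 0.634, -0.169, 0.688]
ft_force: [0.6, -0.3, -2.5]
grip_width: 0.585
```

```bash
cat > m6.py <<'E'
from h import *
import sys
tag=sys.argv[1]
t=np.radians(VY); ex=np.array([np.cos(t),np.sin(t),0]); ey=np.array([-ex[1],ex[0],0])
p,R,s=rpy_tool(); g=p-.0188*R[:,0]-[*SLOT,0]; print('t',s['time'],'grasp',(g@ex).round(4),(g@ey).round(4),g[2].round(4),s['ft_force'])
f=grab('wrist','w'+tag); C=cloud(f)
q=C[205:300,245:315].reshape(-1,3); q=q[~np.isnan(q[:,0])]
X=np.c_[(q-[*SLOT,0])@ex,(q-[*SLOT,0])@ey,q[:,2]]
c,n,k=plane(X); n*=np.sign(n[0]); print('lining',n.round(4),c.round(4))
q=C.reshape(-1,3);X=np.c_[(q-[*SLOT,0])@ex,(q-[*SLOT,0])@ey,q[:,2]]
for s0 in np.arange(-.05,.03,.003):
    k=(abs(X[:,0]-s0)<.0015)&(abs(X[:,1])<.02)&(X[:,2]>.025)&(X[:,2]<.06)
    if k.sum(): print(round(s0,3),k.sum(),np.median(X[k,2]).round(4),end=' | ')
f=grab('side','s'+tag); C=cloud(f); q=C[130:220,225:300].reshape(-1,3); q=q[~np.isnan(q[:,0])]
X=np.c_[(q-[*SLOT,0])@ex,(q-[*SLOT,0])@ey,q[:,2]]; m=(X[:,2]>.06)&(abs(X[:,0])<.03)&(abs(X[:,1])<.028)
c,n,k=plane(X[m]); n*=np.sign(n[0]); print('\nback plane',n.round(4),c.round(4),len(k),np.percentile(k,[1,99],axis=0).round(4))
b=cv2.imread(f'pics/s{tag}.png')[130:250,200:360]
cv2.imwrite(f'pics/sc{tag}.png',cv2.resize(b,None,fx=4,fy=4,interpolation=2))
E
python3 m6.py 6
```

```text
t 13.925 grasp -0.003 -0.0004 0.1197 [ 0.55871062 -0.29858283 -2.45220843]
lining [ 1.      0.0043 -0.0029] [ 0.0073 -0.0016  0.1076]
-0.023 1 0.0546 | -0.02 154 0.0552 | -0.017 179 0.0553 | -0.014 200 0.0553 | -0.011 1497 0.0474 | -0.008 149 0.0466 | 0.01 66 0.0551 | 0.013 274 0.0553 | 0.016 280 0.0553 | 0.019 283 0.0554 | 0.022 312 0.0554 | 0.025 331 0.0553 | 0.028 320 0.0554 | 
back plane [ 0.9999  0.0152 -0.    ] [-0.0066 -0.0008  0.1255] 323 [[-0.0083 -0.0269  0.07  ]
 [-0.0051  0.0268  0.1729]]
```

View pics/sc6.png

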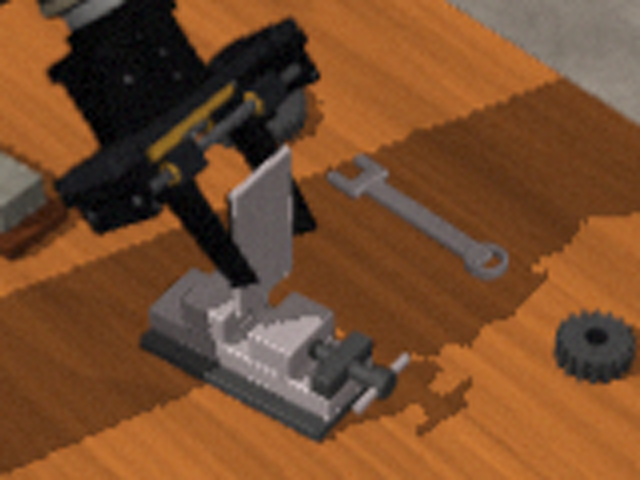

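View pics/w6.png

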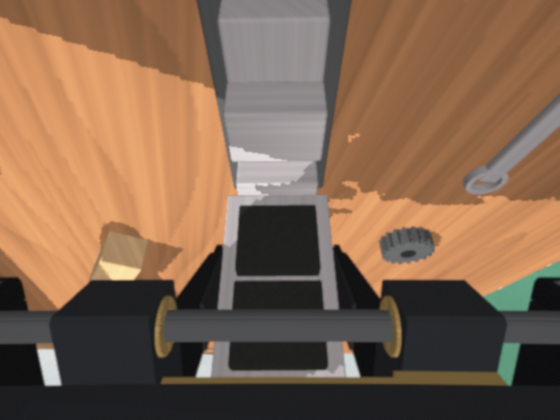

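Emit:
{"fn": "move_arm", "kwargs": {"deltas": [[[0.26, 0.22, 0, 0, 0, 0], [0.26, 0.22, 0, 0, 0, 0], [0.26, 0.22, 0, 0, 0, 0], [0.26, 0.215, 0, 0, 0, 0], [0, 0, 0, 0, 0, 0]]]}}

```text
time: 14.65
tool_pos: [0.567, -0.0392, 0.0701]
tcp_rot: [-0.312, 0.634, -0.168, 0.687]
ft_force: [-0.2, 0.6, -3.0]
grip_width: 0.583
```

```bash
python3 m6.py 7
```

```text
t 14.65 grasp -0.0029 0.0 0.0845 [-0.24141671  0.62217114 -3.02406269]
lining [ 1.      0.0044 -0.003 ] [ 0.0074 -0.0013  0.0753]
0.007 882 0.0565 | 0.01 89 0.0551 | 0.013 260 0.0553 | 0.016 280 0.0553 | 0.019 296 0.0553 | 0.022 318 0.0554 | 0.025 322 0.0553 | 0.028 329 0.0553 | 
back plane [ 0.9999  0.0085 -0.0079] [-0.0068 -0.0011  0.104 ] 248 [[-0.0083 -0.0266  0.0626]
 [-0.0052  0.0269  0.1391]]
```

Emit:
{"fn": "move_arm", "kwargs": {"deltas": [[[0.04, 0.033, 0, 0, 0, 0], [0.04, 0.033, 0, 0, 0, 0], [0, 0, 0, 0, 0, 0]]]}}

```text
time: 15.12
tool_pos: [0.5673, -0.0392, 0.0684]
tcp_rot: [-0.312, 0.634, -0.168, 0.687]
ft_force: [0.1, 0.9, -2.6]
grip_width: 0.587
```

Emit:
{"fn": "move_arm", "kwargs": {"deltas": [[[0.03, 0.026, 0, 0, 0, 0], [0, 0, 0, 0, 0, 0]]]}}

```text
time: 15.38
tool_pos: [0.5673, -0.0392, 0.0674]
tcp_rot: [-0.312, 0.634, -0.168, 0.687]
ft_force: [0.6, -0.1, -2.8]
grip_width: 0.589
```

Emit:
{"fn": "move_arm", "kwargs": {"deltas": [[[0.03, 0.026, 0, 0, 0, 0], [0, 0, 0, 0, 0, 0]]]}}

```text
time: 15.62
tool_pos: [0.5674, -0.0392, 0.0668]
tcp_rot: [-0.312, 0.634, -0.169, 0.687]
ft_force: [-2.6, 0.2, 2.8]
grip_width: 0.585
```

Emit:
{"fn": "move_arm", "kwargs": {"deltas": [[[0.02, 0.018, 0, 0, 0, 0], [0, 0, 0, 0, 0, 0]]]}}

```text
time: 15.88
tool_pos: [0.5674, -0.0393, 0.0668]
tcp_rot: [-0.312, 0.633, -0.169, 0.687]
ft_force: [-3.6, 2.1, 10.2]
grip_width: 0.59
```

Emit:
{"fn": "move_arm", "kwargs": {"deltas": [[[-0.01, -0.01, 0, 0, 0, 0], [0, 0, 0, 0, 0, 0], [0, 0, 0, 0, 0, 0], [0, 0, 0, 0, 0, 0], [0, 0, 0, 0, 0, 0], [0, 0, 0, 0, 0, 0], [0, 0, 0, 0, 0, 0], [0, 0, 0, 0, 0, 0]]], "hand": 1}}

```text
time: 16.88
tool_pos: [0.5673, -0.0392, 0.0661]
tcp_rot: [-0.312, 0.634, -0.168, 0.687]
ft_force: [0.1, 0.6, 0.1]
grip_width: 0.999
```

```bash
python3 m6.py 8; python3 -c "
from h import *
grab('top','t8')"
```

```text
t 16.875 grasp -0.0029 -0.0003 0.0805 [0.12170812 0.62502016 0.06111406]
lining [ 0.9933  0.0102 -0.1151] [ 0.0122 -0.0015  0.0756]
0.007 2 0.0555 | 0.01 760 0.0571 | 0.013 261 0.0553 | 0.016 270 0.0553 | 0.019 290 0.0553 | 0.022 313 0.0554 | 0.025 319 0.0553 | 0.028 329 0.0553 | 
back plane [ 0.9925  0.0195 -0.1209] [0.0009 0.001  0.0979] 271 [[-0.0041 -0.0272  0.0611]
 [ 0.0058  0.0277  0.1351]]
```

View pics/sc8.png

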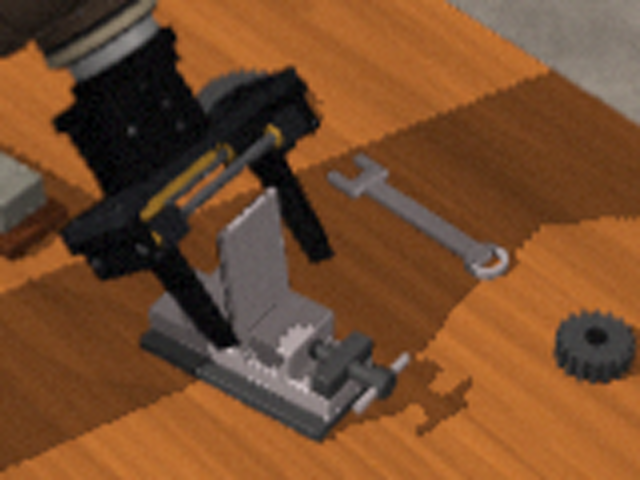

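View pics/w8.png

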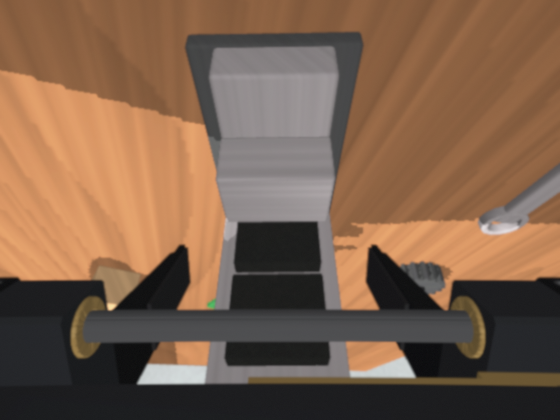

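The pad stands free in the jaws, leaning about 0.12 rad toward the lining side, and the force is near zero. I'll back out, go over to the back side and take it again.

Emit:
{"fn": "move_arm", "kwargs": {"deltas": [[[-0.5, 0, 0, 0, 0, 0], [-1, 0, 0, 0, 0, 0], [-1, 0, 0, 0, 0, 0], [-1, 0, 0, 0, 0, 0], [-1, 0, 0, 0, 0, 0], [-1, -0.5, 0, 0, 0, 0], [-0.6, -1, 0, 0, 0, 0], [-0.5, -1, 0, 0, 0, 0]]]}}

```text
time: 18.02
tool_pos: [0.5542, 0.0182, 0.2342]
tcp_rot: [-0.312, 0.634, -0.168, 0.688]
ft_force: [-0.4, 1.5, -0.4]
grip_width: 0.999
```

```bash
cat >> h.py <<'E'
def vis(): 
    t=np.radians(VY); ex=np.array([np.cos(t),np.sin(t),0]); return ex,np.array([-ex[1],ex[0],0])
E
python3 - <<'E'
from h import *
ex,ey=vis(); p,R,s=rpy_tool(); print(s['q'].round(3),p)
g=np.array([*SLOT,.082])+.0015*ex+.0002*ey
R1=toolR(VY-90+.7,-45); T=tcp(g,R1); plan(T-.12*R1[:,0],R1)
f=grab('top','t9')
C=cloud(f); q=C.reshape(-1,3);X=np.c_[(q-[*SLOT,0])@ex,(q-[*SLOT,0])@ey,q[:,2]]
m=(X[:,2]>.10)&(X[:,2]<.15)&(abs(X[:,0])<.03)&(abs(X[:,1])<.035); print(m.sum(),np.percentile(X[m],[2,50,98],axis=0).round(4))
a=cv2.imread('pics/t9.png')[170:300,180:340]; cv2.imwrite('pics/tc9.png',cv2.resize(a,None,fx=4,fy=4,interpolation=2))
E
```

```text
[ 0.23   0.435  1.797 -0.812  1.086  0.472] [0.55421658 0.01815638 0.23423004]
t 18.02 turn units [-0.11  0.02  9.89] shift units after turn [-0.94 -5.5  -0.03] shift world mm [  25.6 -110.9  -80.7]
208 [[-0.0005 -0.0257  0.104 ]
 [ 0.006   0.0005  0.122 ]
 [ 0.0156  0.0266  0.1363]]
```

View pics/tc9.png

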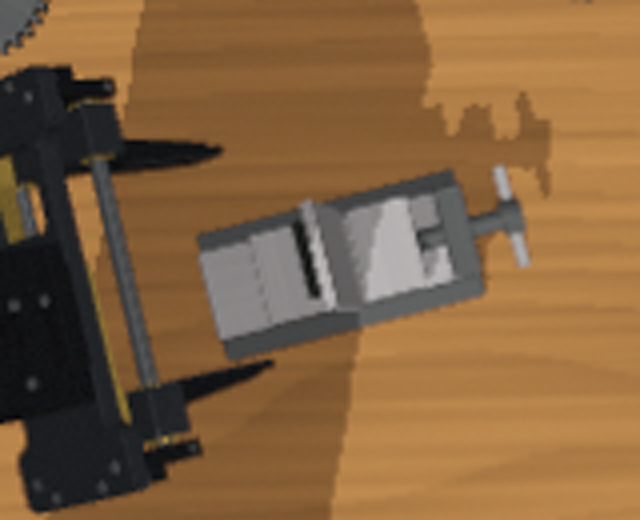

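Emit:
{"fn": "move_arm", "kwargs": {"deltas": [[[0, 0, 0, 0, 0, 0.99], [0, 0, 0, 0, 0, 0.99], [0, 0, 0, 0, 0, 0.99], [0, 0, 0, 0, 0, 0.99], [0, 0, 0, 0, 0, 0.99], [0, 0, 0, 0, 0, 0.99], [0, 0, 0, 0, 0, 0.99], [0, 0, 0, -0.1, 0, 0.99]]]}}

```text
time: 19.08
tool_pos: [0.5546, 0.0181, 0.2335]
tcp_rot: [0.092, 0.697, 0.253, 0.664]
ft_force: [-0.3, -0.1, 0.0]
grip_width: 0.999
```

Emit:
{"fn": "move_arm", "kwargs": {"deltas": [[[0, 0, 0, 0, 0, 0.99], [0, 0, 0, 0, 0, 0.99], [0, 0, 0, 0, 0, 0]]]}}

```text
time: 19.45
tool_pos: [0.5545, 0.0169, 0.2314]
tcp_rot: [0.194, 0.678, 0.345, 0.619]
ft_force: [0.3, 0.3, 0.2]
grip_width: 0.997
```

```bash
cat > pg.py <<'E'
from h import *
ex,ey=vis(); p,R,s=rpy_tool(); print(s['q'].round(3),p)
g=np.array([*SLOT,.082])+.0015*ex+.0002*ey
R1=toolR(VY-90+.7,-45); T=tcp(g,R1); plan(T-.12*R1[:,0],R1); plan(T,R1)
E
python3 pg.py
```

```text
[-0.385  0.552  1.637  0.623  1.493 -0.844] [0.55445119 0.01686924 0.23139547]
t 19.45 turn units [ 0.01  0.05 -0.02] shift units after turn [-0.98 -5.39 -0.03] shift world mm [  25.4 -109.7  -77.8]
t 19.45 turn units [ 0.01  0.05 -0.02] shift units after turn [ 3.82 -5.39 -0.03] shift world mm [   5.7  -27.1 -162.7]
```

Emit:
{"fn": "move_arm", "kwargs": {"deltas": [[[-0.5, -0.5, 0, 0, 0, 0], [-0.48, -1, 0, 0, 0.05, 0], [0, -1, 0, 0, 0, 0], [0, -1, 0, 0, 0, 0], [0, -1, 0, 0, 0, 0], [0, -0.89, 0, 0, 0, 0], [0, 0, 0, 0, 0, 0]]]}}

```text
time: 20.32
tool_pos: [0.5807, -0.0927, 0.153]
tcp_rot: [0.193, 0.68, 0.346, 0.617]
ft_force: [0.2, -0.6, -0.1]
grip_width: 1.0
```

```bash
python3 pg.py
python3 - <<'E'
from h import *
ex,ey=vis(); f=grab('wrist','w10'); C=cloud(f)
grab('side','s10')
q=C.reshape(-1,3);X=np.c_[(q-[*SLOT,0])@ex,(q-[*SLOT,0])@ey,q[:,2]]
m=(X[:,2]>.065)&(X[:,2]<.15)&(abs(X[:,0])<.03)&(abs(X[:,1])<.04)
c,n,k=plane(X[m]); n*=np.sign(n[0]); print(n.round(4),c.round(4),len(k),np.percentile(k,[1,99],axis=0).round(4))
E
```

```text
[-0.518  0.725  1.524  0.546  1.506 -0.965] [ 0.58073151 -0.0927448   0.1529554 ]
t 20.32 turn units [ 0.01 -0.   -0.02] shift units after turn [-0.01  0.02 -0.03] shift world mm [-0.9 -0.   0.6]
t 20.32 turn units [ 0.01 -0.   -0.02] shift units after turn [ 4.79  0.02 -0.03] shift world mm [-20.5  82.5 -84.2]
[ 0.9929  0.0121 -0.1181] [ 6.000e-04 -1.000e-04  1.046e-01] 4144 [[-0.0042 -0.0274  0.066 ]
 [ 0.0055  0.0272  0.1347]]
```

View pics/w10.png

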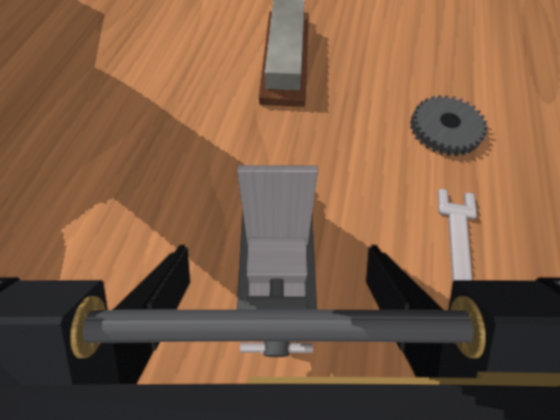

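Emit:
{"fn": "move_arm", "kwargs": {"deltas": [[[0.8, 0, 0, 0, 0, 0], [1, 0, 0, 0, 0, 0], [1, 0, 0, 0, 0, 0], [0.9, 0, 0, 0, 0, 0], [0.7, 0, 0, 0, 0, 0], [0.37, 0, 0, 0, 0, 0], [0, 0, 0, 0, 0, 0]]]}}

```text
time: 21.3
tool_pos: [0.5613, -0.0094, 0.0704]
tcp_rot: [0.192, 0.68, 0.347, 0.617]
ft_force: [-0.1, 0.4, -0.2]
grip_width: 1.0
```

Emit:
{"fn": "move_arm", "kwargs": {"deltas": [[[0, 0, 0, 0, 0, 0], [0, 0, 0, 0, 0, 0], [0, 0, 0, 0, 0, 0], [0, 0, 0, 0, 0, 0], [0, 0, 0, 0, 0, 0], [0, 0, 0, 0, 0, 0]]], "hand": 0}}

```text
time: 22.05
tool_pos: [0.5613, -0.0097, 0.0704]
tcp_rot: [0.192, 0.68, 0.347, 0.617]
ft_force: [0.0, -0.8, 1.8]
grip_width: 0.587
```

```bash
python3 pg.py
python3 - <<'E'
from h import *
ex,ey=vis(); f=grab('wrist','w11'); C=cloud(f)
q=C.reshape(-1,3);X=np.c_[(q-[*SLOT,0])@ex,(q-[*SLOT,0])@ey,q[:,2]]
m=(X[:,2]>.065)&(X[:,2]<.15)&(abs(X[:,0])<.03)&(abs(X[:,1])<.024)
c,n,k=plane(X[m]); n*=np.sign(n[0]); print(n.round(4),c.round(4),len(k),np.percentile(k,[1,99],axis=0).round(4))
E
```

```text
[-0.418  0.783  1.694  0.629  1.276 -1.036] [ 0.56127102 -0.0097444   0.07040176]
t 22.05 turn units [ 0.02  0.   -0.01] shift units after turn [-4.76 -0.05 -0.05] shift world mm [ 18.6 -83.   83.2]
t 22.05 turn units [ 0.02  0.   -0.01] shift units after turn [ 0.04 -0.05 -0.05] shift world mm [-1.1 -0.5 -1.7]
[ 0.9921  0.0136 -0.125 ] [0.0013 0.     0.1084] 8513 [[-0.0039 -0.0235  0.0665]
 [ 0.0064  0.0235  0.1348]]
```

View pics/w11.png

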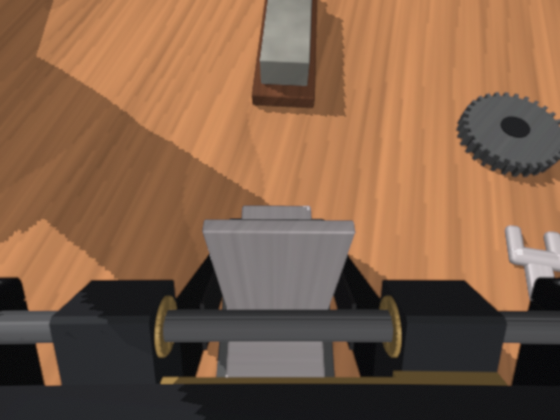

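Emit:
{"fn": "move_arm", "kwargs": {"deltas": [[[-0.2, 0.2, 0, 0, 0, 0], [-0.4, 0.4, 0, 0, 0, 0], [-0.6, 0.6, 0, 0, 0, 0], [-0.7, 0.7, 0, 0, 0, 0], [-0.7, 0.7, 0, 0, 0, 0], [-0.7, 0.7, 0, 0, 0, 0], [-0.7, 0.7, 0, 0, 0, 0], [0, 0, 0, 0, 0, 0]]]}}

```text
time: 23.1
tool_pos: [0.5613, -0.0101, 0.2141]
tcp_rot: [0.191, 0.679, 0.346, 0.619]
ft_force: [0.6, 0.1, -2.3]
grip_width: 0.586
```

Run:
```python
from h import *
ex,ey=vis(); f=grab('wrist','w12'); C=cloud(f)
p,R,s=rpy_tool(); print(s['q'].round(3),p,s['grip_width'])
g=p-.0188*R[:,0]
q=C.reshape(-1,3); L=(q-g)@R   # tool coords about grasp
m=(abs(L[:,2])<.024)&(abs(L[:,1])<.06)&(abs(L[:,0])<.06)&(q[:,2]>.1)
c,n,k=plane(L[m]); n*=np.sign(n[0]); print('pad z in tool',n.round(4),np.degrees(np.arctan2(n[1],n[0])),c.round(4),len(k),np.percentile(k,[1,99],axis=0).round(4))
nw=R@n; print('world',nw.round(4))
# pad length axis in tool: in-plane dir perpendicular to z
a=np.array([-n[1],n[0],0]);a/=np.linalg.norm(a); t=(k-c)@a; print('extent along len rel grasp',np.percentile((k@a),[0.5,99.5]).round(4))
print('back-plane offset at grasp',(c@n).round(4))
R1=toolR(SY-90,-45+np.degrees(np.pi/2-.12)); plan(tcp([*STONE,.052],R1)+[0,0,.1],R1)
```

```text
[-0.418  0.593  1.613  0.599  1.496 -0.879] [ 0.56092871 -0.00998492  0.21271479] 0.5826590718703425
pad z in tool [0.789  0.6143 0.0016] 37.90364750245352 [-0.0169  0.0155 -0.    ] 9056 [[-0.0351 -0.023  -0.0235]
 [ 0.0132  0.0398  0.0235]]
world [-0.2304  0.9652 -0.1236]
extent along len rel grasp [-0.0271  0.0526]
back-plane offset at grasp -0.0038
t 23.15 turn units [ 0.42  0.01 -9.67] shift units after turn [-4.11 10.13 -0.11] shift world mm [-49.6 258.  -75.5]
```

View pics/w12.png

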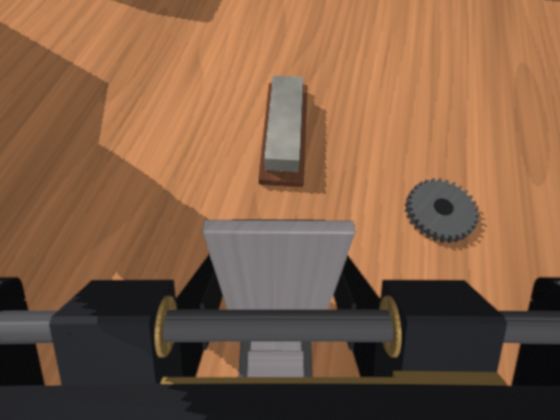

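Emit:
{"fn": "move_arm", "kwargs": {"deltas": [[[0, 0, 0, 0.042, 0, -0.967], [0, 0, 0, 0.042, 0, -0.967], [0, 0, 0, 0.042, 0, -0.967], [0, 0, 0, 0.042, 0, -0.967], [0, 0, 0, 0.042, 0, -0.967], [0, 0, 0, 0.042, 0, -0.967], [0, 0, 0, 0.042, 0, -0.967], [0, 0, 0, 0.042, 0, -0.967]]]}}

```text
time: 24.15
tool_pos: [0.5605, -0.0098, 0.2112]
tcp_rot: [-0.199, 0.681, -0.066, 0.701]
ft_force: [0.4, -0.2, -3.3]
grip_width: 0.586
```

```bash
cat > st.py <<'E'
from h import *
import sys
def stone(f):
    C=cloud(f).reshape(-1,3); m=(C[:,2]>.034)&(C[:,2]<.045)&(np.hypot(*(C[:,:2]-STONE).T)<.1)
    t=np.radians(SY); a=np.array([np.cos(t),np.sin(t)]); b=np.array([-a[1],a[0]]); d=C[m][:,:2]-STONE
    x=d@a;y=d@b; print(m.sum(),'x',np.percentile(x,[.5,99.5]).round(4),'z',np.median(C[m][:,2]).round(4))
    e=[]
    for s in np.arange(-.07,.07,.01):
        k=abs(x-s)<.005
        if k.sum()>20: e.append((s,y[k].min(),y[k].max()))
    e=np.array(e)
    if len(e)>3: print('mid y',((e[:,1]+e[:,2])/2*1000).round(1),'w',((e[:,2]-e[:,1])*1000).round(1))
for t in sys.argv[1:]: stone(load(t))
E
python3 st.py top0 w12 w11 w10 t9 side0
```

```text
1325 x [-0.0745  0.0747] z 0.0393
mid y [ 1.1  1.7 -0.3  0.   0.1  0.2  0.1 -0.1 -0.4 -0.   0.1  0.3  0.   0.
  0.2] w [41.9 41.5 43.6 44.1 44.5 43.4 43.9 44.3 44.3 44.8 44.4 44.  43.3 44.2
 43.9]
2783 x [-0.0749  0.0737] z 0.0403
mid y [2.3 2.7 2.7 3.  2.4 2.3 2.6 2.6 2.1 2.2 1.9 2.5 1.5 1.8 1.7] w [43.2 43.7 43.  42.9 43.8 42.9 43.1 42.5 43.7 43.3 42.2 42.6 43.  43.2
 42.4]
3123 x [-0.0751  0.0161] z 0.0404
mid y [2.8 2.5 2.5 2.6 2.7 2.7 2.3 2.4 2.4 0.7] w [43.7 43.6 43.4 43.3 43.  42.6 43.5 43.3 43.1 39.2]
2591 x [-0.076   0.0725] z 0.0404
mid y [2.8 2.8 2.6 2.6 2.9 2.8 2.2 2.3 2.4 2.6 2.6 2.2 2.2 1.9 2.3] w [43.5 42.4 43.5 43.4 43.3 42.6 43.1 43.2 42.9 42.8 42.3 43.5 43.1 42.1
 42.3]Traceback (most recent call last):
  File "st.py", line 13, in <module>
    for t in sys.argv[1:]: stone(load(t))
                           ~~~~~^^^^^^^^^
  File "st.py", line 6, in stone
    x=d@a;y=d@b; print(m.sum(),'x',np.percentile(x,[.5,99.5]).round(4),'z',np.median(C[m][:,2]).round(4))
                                   ~~~~~~~~~~~~~^^^^^^^^^^^^^
    return _quantile_unchecked(
        a, q, axis, out, overwrite_input, method, keepdims, weights)
    return _ureduce(a,
                    func=_quantile_ureduce_func,
    ...<5 lines>...
                    overwrite_input=overwrite_input,
                    method=method)
    r = func(a, **kwargs)
    result = _quantile(arr,
                       quantiles=q,
    ...<2 lines>...
                       out=out,
                       weights=wgt)
    slices_having_nans = np.isnan(arr[-1, ...])
                                  ~~~^^^^^^^^^
IndexError: index -1 is out of bounds for axis 0 with size 0
```

Emit:
{"fn": "move_arm", "kwargs": {"deltas": [[[0, 0, 0, 0.042, 0, -0.967], [0, 0, 0, 0.042, 0, -0.967], [-0.4, 1, 0, 0, 0, 0], [-0.4, 1, 0, 0, 0, 0], [-0.4, 1, 0, 0, 0, 0], [-0.4, 1, 0, 0, 0, 0], [-0.4, 1, 0, 0, 0, 0], [-0.4, 1, 0, 0, 0, 0]]]}}

```text
time: 25.15
tool_pos: [0.5325, 0.1434, 0.1653]
tcp_rot: [-0.29, 0.646, -0.17, 0.685]
ft_force: [0.6, -0.2, -2.5]
grip_width: 0.586
```

```bash
cat > ps.py <<'E'
from h import *
import sys
h=float(sys.argv[1])
p,R,s=rpy_tool(); print(s['q'].round(3),p,s['grip_width'])
R1=toolR(SY-90,37.9); plan(tcp([*STONE,.052],R1)+[0,0,h],R1)
E
python3 ps.py .06
```

```text
[ 0.438  0.568  1.754 -0.715  1.137  0.674] [0.53250022 0.14338758 0.1652912 ] 0.5859403068530612
t 25.15 turn units [ 0.01 -0.02  0.02] shift units after turn [-0.47  5.04 -0.09] shift world mm [-21.1 104.6 -68.1]
```

```bash
sed -i 's/STONE=np.array(\[.5093,.2594\])/STONE=np.array([.5081,.2592])/' h.py; python3 ps.py .05
```

```text
[ 0.438  0.568  1.754 -0.715  1.137  0.674] [0.53250022 0.14338758 0.1652912 ] 0.5859403068530612
t 25.15 turn units [ 0.01 -0.02  0.02] shift units after turn [-0.16  5.29 -0.14] shift world mm [-22.3 104.4 -78.1]
```

Emit:
{"fn": "move_arm", "kwargs": {"deltas": [[[-0.3, 0.7, -0.1, 0, 0, 0], [-0.2, 1, 0, 0, 0, 0], [0, 1, 0, 0, 0, 0], [0, 1, 0, 0, 0, 0], [0, 0.8, 0, 0, 0, 0], [0.1, 0.4, 0, 0, 0, 0], [0.1, 0.2, 0, 0, 0, 0], [0, 0, 0, 0, 0, 0]]]}}

```text
time: 26.15
tool_pos: [0.5122, 0.2453, 0.0938]
tcp_rot: [-0.289, 0.646, -0.17, 0.686]
ft_force: [-0.0, -0.3, -2.0]
grip_width: 0.586
```

```bash
python3 ps.py .05
cat > pm.py <<'E'
from h import *
import sys
tag=sys.argv[1]
f=grab('wrist','w'+tag); C=cloud(f); p,R,s=rpy_tool(); g=p-.0188*R[:,0]
q=C.reshape(-1,3); L=(q-g)@R
m=(abs(L[:,2])<.024)&(abs(L[:,1])<.06)&(abs(L[:,0])<.06)&(q[:,2]>.045)
c,n,k=plane(L[m]); n*=np.sign(n[0]); w=R@n; print('pad z ang in tool',np.degrees(np.arctan2(n[1],n[0])),'world',w.round(4),'z plane',((R@c)[2]+g[2]).round(4),len(k))
print('tilt about jaw: turn z units to fix', (np.arctan2(w@np.array([np.cos(np.radians(SY)),np.sin(np.radians(SY)),0]),-w[2])/.15).round(3))
for n in('top','side'):
    f=grab(n,n[0]+tag)
    C=cloud(f).reshape(-1,3); m=(np.hypot(*(C[:,:2]-STONE).T)<.1)
    t=np.radians(SY); a=np.array([np.cos(t),np.sin(t)]); b=np.array([-a[1],a[0]]); X=np.c_[(C[m][:,:2]-STONE)@a,(C[m][:,:2]-STONE)@b,C[m][:,2]]
    for lo,hi in((.034,.045),):
        k=(X[:,2]>lo)&(X[:,2]<hi); print(n,k.sum(),np.percentile(X[k],[1,50,99],axis=0).round(4) if k.sum()>5 else '')
a=cv2.imread(f'pics/t{tag}.png')[210:310,70:210]; b=cv2.imread(f'pics/s{tag}.png')[120:220,110:250]
cv2.imwrite(f'pics/p{tag}.png',np.vstack([cv2.resize(x,None,fx=3,fy=3,interpolation=2) for x in(a,b)]))
E
python3 pm.py 13
```

```text
[ 0.6    0.714  1.686 -0.664  1.148  0.828] [0.51215102 0.24526264 0.09377501] 0.586168191687897
t 26.15 turn units [ 0.   -0.01  0.02] shift units after turn [ 0.14  0.25 -0.06] shift world mm [-2.   2.6 -6.6]
pad z ang in tool 37.94495114284746 world [ 0.0014 -0.0016 -1.    ] z plane 0.1119 9085
tilt about jaw: turn z units to fix -0.012
top 315 [[-0.0746 -0.0222  0.0344]
 [-0.057  -0.0003  0.0392]
 [ 0.0752  0.0209  0.0439]]
side 510 [[-0.0749 -0.0207  0.0346]
 [-0.0091  0.005   0.0395]
 [ 0.0733  0.0249  0.0443]]
```

View pics/p13.png

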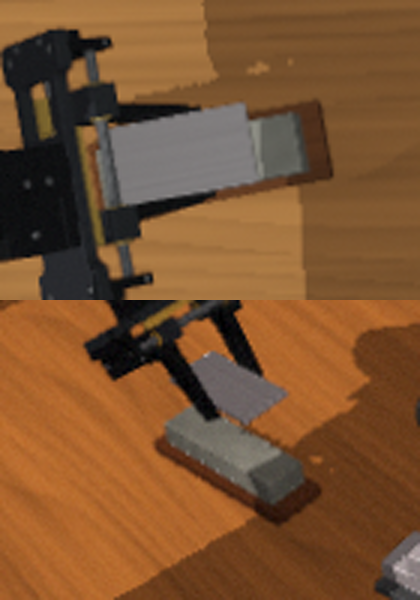

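View pics/w13.png

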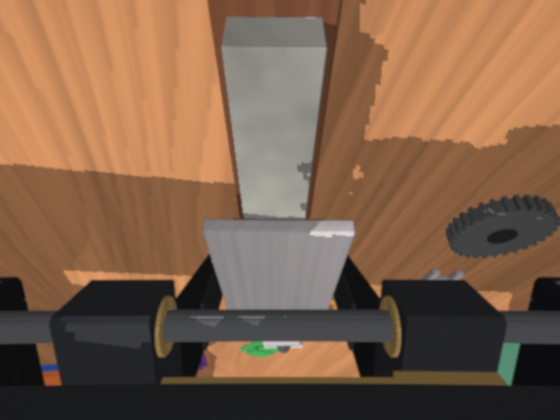

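```bash
cat > pc.py <<'E'
from h import *
import sys
tag,lo,hi=sys.argv[1],float(sys.argv[2]),float(sys.argv[3])
t=np.radians(SY); a=np.array([np.cos(t),np.sin(t)]); b=np.array([-a[1],a[0]])
for n in 't','w','s':
    try: f=load(n+tag)
    except Exception: continue
    C=cloud(f).reshape(-1,3); X=np.c_[(C[:,:2]-STONE)@a,(C[:,:2]-STONE)@b,C[:,2]]
    for nm,l,h in(('pad',lo,hi),('stone',.0365,.044)):
        k=(X[:,2]>l)&(X[:,2]<h)&(abs(X[:,0])<.09)&(abs(X[:,1])<.04)
        e=[]
        for s in np.arange(-.08,.08,.01):
            j=k&(abs(X[:,0]-s)<.005)
            if j.sum()>8: e.append((round(s*1000),(X[j,1].min()*1000).round(1),(X[j,1].max()*1000).round(1)))
        print(n,nm,k.sum(),np.percentile(X[k,0],[1,99]).round(4) if k.sum() else '',[tuple(map(float,r)) for r in e])
E
python3 pc.py 13 .108 .116
```

```text
t pad 1170 [-0.0581  0.0378] [(-60.0, -27.6, 24.9), (-50.0, -29.9, 24.8), (-40.0, -31.2, 24.9), (-30.0, -31.5, 24.5), (-20.0, -38.2, 31.3), (-10.0, -39.3, 31.0), (0.0, -32.0, 23.8), (10.0, -31.0, 23.8), (20.0, -31.8, 23.4), (30.0, -31.6, 23.1), (40.0, -31.9, 20.7)]
t stone 281 [-0.0745  0.075 ] [(-70.0, -20.8, 20.9), (-60.0, -20.4, 20.9), (-50.0, -23.1, 20.4), (-40.0, -21.8, 20.9), (70.0, -22.7, 17.4)]
w pad 11686 [-0.0313  0.0478] [(-30.0, -29.2, 26.0), (-20.0, -29.3, 26.0), (-10.0, -29.8, 26.2), (0.0, -29.9, 26.2), (10.0, -38.7, 34.9), (20.0, -38.5, 35.1), (30.0, -29.7, 25.8), (40.0, -29.8, 25.6), (50.0, -30.2, 25.9)]
w stone 14780 [-0.0474  0.0758] [(-50.0, -21.1, 22.6), (-40.0, -21.2, 22.4), (-30.0, -21.4, 22.4), (-20.0, -21.5, 22.4), (-10.0, -21.6, 22.4), (0.0, -21.6, 22.4), (10.0, -21.6, 22.4), (20.0, -21.7, 22.1), (30.0, -21.9, 22.1), (40.0, -22.0, 22.1), (50.0, -21.9, 21.9), (60.0, -22.0, 21.8), (70.0, -22.0, 21.8)]
s pad 440 [-0.059   0.0446] [(-60.0, -26.7, 26.9), (-50.0, -27.9, 27.8), (-40.0, -27.6, 27.4), (-30.0, -28.2, 28.1), (-20.0, -32.3, 34.1), (-10.0, -35.9, 36.7), (0.0, -28.6, 36.4), (10.0, -31.6, 36.4), (20.0, -26.0, 35.8), (30.0, -29.1, 8.5), (40.0, -26.5, 28.2)]
s stone 446 [-0.0751  0.0739] [(-70.0, -20.8, 22.0), (-60.0, -18.5, 23.1), (-50.0, -22.8, 22.0), (-40.0, -21.0, 22.7), (-30.0, -19.7, 22.4), (-20.0, -20.4, 22.7), (-10.0, -22.8, 23.6), (0.0, -18.2, 24.6), (10.0, -20.8, 23.9), (20.0, -15.9, 22.5), (30.0, -19.9, 25.3), (40.0, -17.2, 24.8), (50.0, -6.0, 25.4), (60.0, -10.5, 24.4), (70.0, -11.8, 27.0)]
```

Emit:
{"fn": "move_arm", "kwargs": {"deltas": [[[0.2, 0.2, -0.08, 0, 0, 0], [0.3, 0.3, 0, 0, 0, 0], [0.3, 0.3, 0, 0, 0, 0], [0.28, 0.28, 0, 0, 0, 0], [0.2, 0.2, 0, 0, 0, 0], [0, 0, 0, 0, 0, 0]]]}}

```text
time: 27.05
tool_pos: [0.5089, 0.2505, 0.0484]
tcp_rot: [-0.29, 0.646, -0.17, 0.686]
ft_force: [-0.5, -0.7, -3.1]
grip_width: 0.588
```

```bash
python3 ps.py .0; python3 pm.py 14;python3 pc.py 14 .062 .075
```

```text
[ 0.61   0.781  1.7   -0.683  1.089  0.889] [0.50894594 0.25053875 0.04835825] 0.5882380359479569
t 27.05 turn units [ 0.01 -0.01  0.02] shift units after turn [0.42 0.18 0.03] shift world mm [  1.2  -2.7 -11.2]
pad z ang in tool 37.95545577446365 world [ 0.0014 -0.0016 -1.    ] z plane 0.0664 9118
tilt about jaw: turn z units to fix -0.012
top 330 [[-0.0743 -0.0219  0.0344]
 [-0.0559 -0.0002  0.039 ]
 [ 0.0727  0.0206  0.0437]]
side 239 [[-0.0759 -0.0205  0.0341]
 [-0.0465  0.0114  0.04  ]
 [ 0.0717  0.0256  0.0445]]
t pad 1161 [-0.0526  0.0428] [(-50.0, -29.2, 26.6), (-40.0, -29.2, 26.9), (-30.0, -28.9, 26.9), (-20.0, -28.7, 30.1), (-10.0, -37.2, 34.5), (0.0, -37.7, 34.2), (10.0, -29.8, 25.9), (20.0, -29.2, 25.9), (30.0, -29.3, 25.8), (40.0, -29.1, 25.8)]
t stone 282 [-0.0742  0.0727] [(-70.0, -20.3, 20.5), (-60.0, -20.4, 21.3), (-50.0, -22.8, 20.0), (60.0, -23.4, 19.3), (70.0, -22.5, 21.0)]
w pad 12416 [-0.0255  0.0536] [(-30.0, -27.0, 28.4), (-20.0, -26.9, 28.3), (-10.0, -27.5, 28.3), (0.0, -27.6, 28.4), (10.0, -27.6, 29.5), (20.0, -37.0, 37.6), (30.0, -37.3, 37.7), (40.0, -27.7, 27.9), (50.0, -28.0, 28.2)]
w stone 9955 [0.0235 0.0761] [(20.0, -21.6, 22.2), (30.0, -21.8, 22.2), (40.0, -21.9, 22.0), (50.0, -22.0, 22.0), (60.0, -22.0, 21.9), (70.0, -22.2, 22.0)]
s pad 461 [-0.0532  0.0507] [(-50.0, -27.1, 30.1), (-40.0, -25.7, 30.0), (-30.0, -25.4, 31.7), (-20.0, -25.8, 34.6), (-10.0, -32.2, 39.3), (0.0, -31.2, 39.6), (10.0, -28.3, 39.6), (20.0, -28.0, 39.0), (30.0, -24.8, 35.5), (40.0, -27.4, 9.8), (50.0, -25.9, 29.7)]
s stone 205 [-0.0754  0.0712] [(-70.0, -17.6, 23.4), (-60.0, -17.3, 23.6), (-50.0, -20.7, 23.9), (-40.0, -20.8, 22.9), (-30.0, -20.5, 23.6), (-20.0, 12.3, 24.4), (60.0, 14.3, 25.9)]
```

View pics/p14.png

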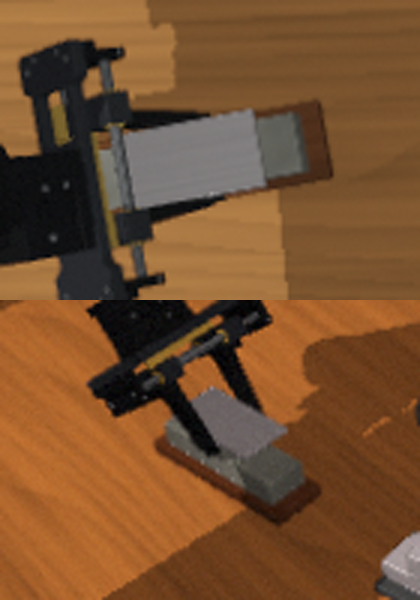

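Emit:
{"fn": "move_arm", "kwargs": {"deltas": [[[0.09, 0.07, 0, 0, 0, 0], [0.09, 0.07, 0, 0, 0, 0], [0.07, 0.056, 0, 0, 0, 0], [0, 0, 0, 0, 0, 0]]]}}

```text
time: 27.7
tool_pos: [0.5091, 0.2505, 0.0408]
tcp_rot: [-0.289, 0.646, -0.17, 0.686]
ft_force: [0.4, -0.6, -3.4]
grip_width: 0.586
```

Emit:
{"fn": "move_arm", "kwargs": {"deltas": [[[0.032, 0.025, 0, 0, 0, 0], [0, 0, 0, 0, 0, 0]]]}}

```text
time: 27.95
tool_pos: [0.5091, 0.2506, 0.04]
tcp_rot: [-0.289, 0.646, -0.17, 0.686]
ft_force: [0.4, 0.0, -2.3]
grip_width: 0.588
```

Emit:
{"fn": "move_arm", "kwargs": {"deltas": [[[0.032, 0.025, 0, 0, 0, 0], [0, 0, 0, 0, 0, 0]]]}}

```text
time: 28.2
tool_pos: [0.5091, 0.2506, 0.039]
tcp_rot: [-0.289, 0.646, -0.17, 0.686]
ft_force: [0.3, 0.5, -3.0]
grip_width: 0.587
```

Emit:
{"fn": "move_arm", "kwargs": {"deltas": [[[0.032, 0.025, 0, 0, 0, 0], [0, 0, 0, 0, 0, 0]]]}}

```text
time: 28.45
tool_pos: [0.5091, 0.2506, 0.0379]
tcp_rot: [-0.289, 0.646, -0.17, 0.686]
ft_force: [-0.0, -0.3, -2.6]
grip_width: 0.585
```

Emit:
{"fn": "move_arm", "kwargs": {"deltas": [[[0.02, 0.015, 0, 0, 0, 0], [0, 0, 0, 0, 0, 0]]]}}

```text
time: 28.7
tool_pos: [0.5091, 0.2505, 0.0373]
tcp_rot: [-0.289, 0.646, -0.17, 0.686]
ft_force: [-0.3, -0.3, -2.9]
grip_width: 0.585
```

Emit:
{"fn": "move_arm", "kwargs": {"deltas": [[[0.02, 0.015, 0, 0, 0, 0], [0, 0, 0, 0, 0, 0]]]}}

```text
time: 28.95
tool_pos: [0.5091, 0.2506, 0.0372]
tcp_rot: [-0.289, 0.645, -0.17, 0.686]
ft_force: [-1.4, 0.3, 3.9]
grip_width: 0.584
```

Emit:
{"fn": "move_arm", "kwargs": {"deltas": [[[0.02, 0.015, 0, 0, 0, 0], [0, 0, 0, 0, 0, 0]]]}}

```text
time: 29.2
tool_pos: [0.5092, 0.2506, 0.0372]
tcp_rot: [-0.29, 0.645, -0.17, 0.686]
ft_force: [-3.1, 1.2, 10.4]
grip_width: 0.582
```

Emit:
{"fn": "move_arm", "kwargs": {"deltas": [[[-0.016, -0.013, 0, 0, 0, 0], [0, 0, 0, 0, 0, 0], [0, 0, 0, 0, 0, 0], [0, 0, 0, 0, 0, 0], [0, 0, 0, 0, 0, 0], [0, 0, 0, 0, 0, 0]]], "hand": 1}}

```text
time: 29.95
tool_pos: [0.5092, 0.2506, 0.0366]
tcp_rot: [-0.289, 0.646, -0.17, 0.686]
ft_force: [0.4, -0.6, -0.8]
grip_width: 0.997
```

```bash
python3 pm.py 15;python3 pc.py 15 .05 .06
```

```text
pad z ang in tool 37.81994998724415 world [ 6.0e-04 -3.9e-03 -1.0e+00] z plane 0.0553 9052
tilt about jaw: turn z units to fix -0.026
top 318 [[-0.0748 -0.0498  0.0344]
 [-0.0563 -0.001   0.0392]
 [ 0.0694  0.0423  0.0444]]
side 206 [[-0.076  -0.0473  0.0346]
 [-0.0508  0.0074  0.0399]
 [ 0.0753  0.0549  0.0446]]
t pad 1103 [-0.0524  0.0424] [(-50.0, -27.6, 26.5), (-40.0, -29.4, 27.1), (-30.0, -29.3, 27.0), (-20.0, -28.8, 26.9), (-10.0, -29.8, 26.9), (0.0, -29.5, 26.7), (10.0, -29.4, 26.8), (20.0, -29.2, 27.2), (30.0, -29.4, 26.3), (40.0, -29.1, 27.1)]
t stone 262 [-0.0747  0.0696] [(-70.0, -19.6, 19.7), (-60.0, -19.8, 20.5), (-50.0, -22.2, 20.6), (60.0, -23.1, 20.2), (70.0, -22.1, 18.8)]
w pad 11401 [-0.0237  0.0536] [(-30.0, -26.2, 27.6), (-20.0, -27.1, 27.8), (-10.0, -27.5, 27.8), (0.0, -27.6, 27.9), (10.0, -27.5, 27.9), (20.0, -27.5, 27.7), (30.0, -27.7, 27.8), (40.0, -27.7, 27.8), (50.0, -28.1, 27.8)]
w stone 8314 [0.0394 0.0762] [(40.0, -22.0, 22.0), (50.0, -22.1, 21.9), (60.0, -22.3, 21.7), (70.0, -22.3, 21.8)]
s pad 452 [-0.0529  0.053 ] [(-50.0, -26.1, 31.2), (-40.0, -27.9, 28.4), (-30.0, -25.3, 30.6), (-20.0, -22.9, 29.0), (-10.0, -26.5, 30.4), (0.0, -25.5, 29.9), (10.0, -25.4, 29.8), (20.0, -25.0, 31.4), (30.0, -24.8, 29.8), (40.0, -29.2, 29.8), (50.0, -27.5, 25.6)]
s stone 161 [-0.0757  0.0753] [(-70.0, -17.5, 23.7), (-60.0, -19.0, 24.6), (-50.0, -22.2, 23.3), (-40.0, -20.9, 23.3), (70.0, -19.8, 14.3)]
```

View pics/w15.png

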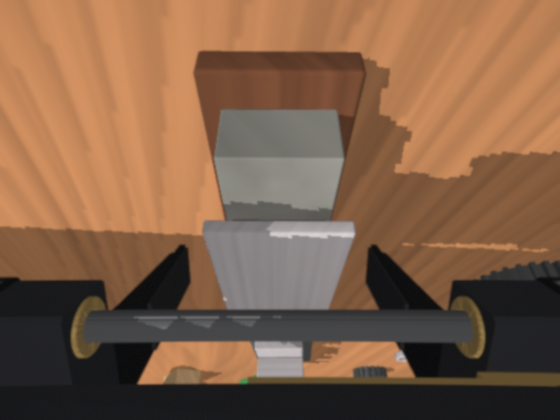

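Released: the pad lies flat and centred, its back at 55 mm. I'll back out along the finger axis.

Emit:
{"fn": "move_arm", "kwargs": {"deltas": [[[-0.4, 0, 0, 0, 0, 0], [-0.8, 0, 0, 0, 0, 0], [-1, 0, 0, 0, 0, 0], [-1, 0, 0, 0, 0, 0], [-1, 0, 0, 0, 0, 0], [-0.8, 0, 0, 0, 0, 0], [-0.5, 0, 0, 0, 0, 0], [0, 0, 0, 0, 0, 0]]]}}

```text
time: 31.1
tool_pos: [0.4941, 0.3347, 0.1458]
tcp_rot: [-0.289, 0.645, -0.169, 0.687]
ft_force: [0.1, -0.6, 0.1]
grip_width: 1.002
```

```bash
python3 - <<'E'
from h import *
f=grab('top','t16'); grab('side','s16'); w=grab('wrist','w16'); print(f['s']['time'],f['s']['tool_pos'],f['s']['ft_force'])
C=cloud(w); q=C.reshape(-1,3); m=(np.hypot(*(q[:,:2]-STONE).T)<.06)&(q[:,2]>.05)&(q[:,2]<.06)
c,n,k=plane(q[m]); print(n.round(4),c.round(4))
E
python3 pc.py 16 .05 .06
```

```text
31.1 [0.49405791 0.33474819 0.14577515] [ 0.05743696 -0.64553985  0.08284903]
[-7.e-04  9.e-04  1.e+00] [0.5062 0.269  0.0552]
t pad 1198 [-0.0525  0.051 ] [(-50.0, -27.4, 26.5), (-40.0, -29.3, 26.9), (-30.0, -29.4, 26.8), (-20.0, -28.9, 26.8), (-10.0, -29.5, 27.0), (0.0, -29.2, 26.8), (10.0, -29.7, 26.7), (20.0, -29.2, 27.2), (30.0, -29.2, 27.1), (40.0, -29.0, 26.4), (50.0, -29.4, 27.1)]
t stone 324 [-0.0747  0.0749] [(-70.0, -20.7, 21.0), (-60.0, -20.2, 21.3), (-50.0, -22.0, 20.1), (60.0, -22.8, 20.7), (70.0, -22.8, 20.6)]
w pad 5034 [-0.0487  0.0534] [(-50.0, -27.5, 28.4), (-40.0, -27.3, 28.0), (-30.0, -27.5, 28.4), (-20.0, -27.6, 28.2), (-10.0, -27.7, 28.2), (0.0, -27.8, 27.9), (10.0, -27.7, 28.0), (20.0, -27.8, 28.0), (30.0, -27.8, 27.9), (40.0, -28.0, 27.8), (50.0, -27.9, 27.8)]
w stone 2082 [0.0428 0.0762] [(40.0, -21.9, 21.3), (50.0, -21.9, 21.9), (60.0, -22.1, 21.9), (70.0, -22.2, 21.6)]
s pad 462 [-0.0525  0.0522] [(-50.0, -28.0, 28.1), (-40.0, -25.2, 30.5), (-30.0, -29.3, 28.4), (-20.0, -24.8, 30.3), (-10.0, -25.6, 33.1), (0.0, -26.6, 30.4), (10.0, -26.6, 31.5), (20.0, -25.6, 30.5), (30.0, -24.8, 31.3), (40.0, -26.8, 30.9), (50.0, -26.6, 31.8)]
s stone 164 [-0.0759  0.0764] [(-70.0, -17.9, 22.5), (-60.0, -19.6, 23.2), (-50.0, -22.0, 23.4), (-40.0, -22.6, 24.5), (70.0, -17.7, 25.5)]
```

View pics/t16.png

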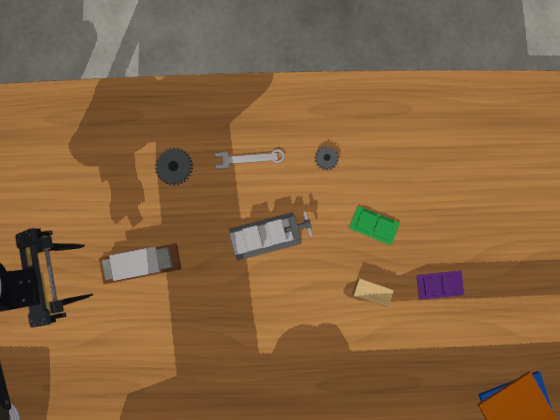

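The final top view shows the pad, back up, centred on the stone at (140,263). The gears (174,166) and (327,157), the wrench (250,158) and the look-alikes are where they were, and the gripper is clear. I'm handing it in.

```bash
python3 -c "
from h import *
print(ctrl.sign_off())"
```

```text
the job is handed in; nothing more can be done
None
```

The pad is turned over and lies lining down on the sharpening stone. I handed the job in at about 31 s of the 64 s allowed, and the hand-in gives no verdict.

- **First move:** I gripped the pad across its width with the tool tilted 50°, turned it upright, and lowered it into the vise gap until the wrist force showed contact. It stood free there, leaning about 0.12 rad against the 0.35 rad limit.
- **Second move:** I took it again from the back side, turned it the rest of the way, and lowered it in 0.5–1 mm steps until it touched the stone. I then released it and backed out.

**Last checks:**
- The pad's back is level to about 0.001 rad at 55 mm, which puts the lining face at the stone's 40 mm top.
- It is centred on the stone to about 1 mm across and 1–2 mm along.
- It is lined up to within about 0.5°.
- The gears, the wrench and the look-alikes sit at the same pixels as at the start, and the gripper was clear of everything.

**Where checks disagreed:**
- The cameras differed by about 2 mm on the stone's and the pad's crosswise position, so I compared the two within each view.
- Joint 4 reached its lower limit during the first turn. The turn stopped about 0.045 rad short, and I finished it nearer the vise.

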